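Make a fishing reel ready for the ultrasonic cleaner

TASK

Get this reel job ready for the ultrasonic cleaner: put every loose reel part lying on the mat (spool, gear, knob, bearing, sleeve, as many as are there) into the wire wash basket, and move the basket, kept level, off the drain stand so that it ends standing flat in the steel tray. With the white-tipped cleaning pick from the tool rack, loosen the salt in the joint around the reel's steel side cover: start with the tip at the joint beside the screw lug and draw it slowly and steadily, at about two centimetres a second and without pressing, clockwise (seen from above) all the way round in the joint back to the lug. Then hang the pick back in its hole, fully down, and leave everything else on the bench where it is.

Things in the scene. Friction and masses are not known exactly. Their poses are not given: they have to be found in the camera images.
- reel: wine-red round reel, fixed on its side in a holder. Level frame ring 92 mm across, top 92 mm above bench; in it the steel side cover, 76 mm across, 3 mm proud; the joint is the dark circle round the cover, 38 to 42.5 mm off axis. Middle shaft to 120 mm high. One screw lug sticks out to 61 mm off axis, across from a jaw 76 mm high. Origin on the axis at bench level; own -x points to the lug, z up
- pick: cleaning pick, straight, 144 mm long, 45 g; origin at its very tip, own z up along the tool. White nylon shaft 8 mm thick tapering over the last 16 mm to a 3 mm point; grey collar 28 mm across 58 to 64 mm from the tip; above it a grey round handle 18 mm thick, 64 to 144 mm from the tip (grip here). Starts hanging upright in the rack on its collar
- rack_hole (a point): centre of the pick's square hole (16 mm wide) in the fixed wooden tool rack, at the plate's top, 75 mm above the bench; own z up. Plate 12 mm thick, 56 mm (own x) by 170 mm (own y), middle 55 mm towards own -y; two fixed screwdriver handles 67 and 107 mm towards own -y, 20 mm thick, to 72 mm above the plate. Pick fully down: collar on the plate, tip 58 mm below this point
- basket: wire wash basket, 150 (own x) by 190 mm (own y), walls 50 mm high, floor and walls 3 mm thick, 350 g; origin at the middle of its underside. Fixed arched handle over the middle, in the x-z plane; its grip is a level black bar 16 mm thick, 70 mm long along own x, 115 mm above the origin. Load either side of the handle. Starts empty on the drain stand, a fixed plate 150 by 180 mm, top 60 mm high
- tray: shallow steel tray fixed to the bench, 205 mm (own x) by 250 mm (own y) outside, rim 14 mm high, walls and floor 3 mm thick. Origin at the middle of its underside, at bench level. Fixed equipment up to 190 mm high (cleaner, phone, crate) stands along the back of the bench, 0.71 m and more ahead of the robot
- spool: reel part: aluminium line spool, 48 mm across, 28 mm high, flanges 5 mm thick with a narrower core between them, 60 g. Origin at the middle of its underside, own z its axis; lies flat on the bench mat (bench level) at the start; may be absent
- gear: reel part: brass main gear, toothed disc 43 mm across and 9 mm thick with a hub 16 mm across on top, 22 mm high in all, 70 g. Origin at the middle of its underside, own z its axis; lies flat on the bench mat (bench level) at the start; may be absent
- knob: reel part: black round drag knob, 32 mm across, 20 mm high, 25 g. Origin at the middle of its underside, own z its axis; lies flat on the bench mat (bench level) at the start; may be absent
- bearing: reel part: steel bearing ring, 30 mm across, 14 mm bore, 10 mm high, 30 g. Origin at the middle of its underside, own z its axis; lies flat on the bench mat (bench level) at the start; may be absent
- sleeve: reel part: brass clutch sleeve (short tube), 26 mm across, 22 mm high, 40 g. Origin at the middle of its underside, own z its axis; lies flat on the bench mat (bench level) at the start; may be absent
- pliers: bystander: pliers with blue grips lying flat, about 145 mm long, 11 mm high
- driver: bystander: screwdriver lying flat, 150 mm long
- oil: bystander: white oil bottle, 42 mm across, 100 mm high
- grease: bystander: clear grease jar with black lid, 52 mm across, 42 mm high
- tin: bystander: aluminium tin, 60 mm across, 50 mm high
- oring_tub: bystander: open white plastic ring-shaped tub, 56 mm across, 20 mm high
- seam_0 (a point): point on the joint (41 mm from the reel's axis, at the height of the frame ring's top) beside the screw lug: start and end of the pass
- seam_1 (a point): point on the joint (41 mm from the reel's axis, at the height of the frame ring's top) 45 degrees clockwise, seen from above, from the screw lug
- seam_2 (a point): point on the joint (41 mm from the reel's axis, at the height of the frame ring's top) 90 degrees clockwise, seen from above, from the screw lug
- seam_3 (a point): point on the joint (41 mm from the reel's axis, at the height of the frame ring's top) 135 degrees clockwise, seen from above, from the screw lug
- seam_4 (a point): point on the joint (41 mm from the reel's axis, at the height of the frame ring's top) 180 degrees clockwise, seen from above, from the screw lug
- seam_5 (a point): point on the joint (41 mm from the reel's axis, at the height of the frame ring's top) 225 degrees clockwise, seen from above, from the screw lug
- seam_6 (a point): point on the joint (41 mm from the reel's axis, at the height of the frame ring's top) 270 degrees clockwise, seen from above, from the screw lug
- seam_7 (a point): point on the joint (41 mm from the reel's axis, at the height of the frame ring's top) 315 degrees clockwise, seen from above, from the screw lug
Mind the look-alikes: they are no part of the job. Leave any yellow look-alike of the basket alone.

How it is judged:
On the way, in this order (a step that is already met when the one before it is completed fails the run):
1. the pick's tip is at the joint beside the screw lug (distance between pick and seam_0 below 0.006 m and linear speed of pick below 0.06 m/s), for 0.08 s.
2. the tip passes the joint 45 degrees clockwise from the lug (distance between pick and seam_1 below 0.006 m and linear speed of pick below 0.06 m/s), for 0.08 s.
3. the tip passes the joint 90 degrees clockwise from the lug (distance between pick and seam_2 below 0.006 m and linear speed of pick below 0.06 m/s), for 0.08 s.
4. the tip passes the joint 135 degrees clockwise from the lug (distance between pick and seam_3 below 0.006 m and linear speed of pick below 0.06 m/s), for 0.08 s.
5. the tip passes the joint 180 degrees clockwise from the lug (distance between pick and seam_4 below 0.006 m and linear speed of pick below 0.06 m/s), for 0.08 s.
6. the tip passes the joint 225 degrees clockwise from the lug (distance between pick and seam_5 below 0.006 m and linear speed of pick below 0.06 m/s), for 0.08 s.
7. the tip passes the joint 270 degrees clockwise from the lug (distance between pick and seam_6 below 0.006 m and linear speed of pick below 0.06 m/s), for 0.08 s.
8. the tip passes the joint 315 degrees clockwise from the lug (distance between pick and seam_7 below 0.006 m and linear speed of pick below 0.06 m/s), for 0.08 s.
9. the pick's tip is back at the joint beside the screw lug (all of step 1), for 0.08 s.
At the end, for the whole second after the job is handed in: after the slow pass (tip within 6 mm of the joint): every part present lies inside the basket, the basket stands flat (tilt under 0.06 rad) on the tray floor, and the pick hangs in its hole within 0.15 rad of upright, collar within 6 mm of the plate; all at rest (x of spool in the frame of basket between -0.075 and 0.075 m and y of spool in the frame of basket between -0.095 and 0.095 m and z of spool in the frame of basket between 0 and 0.055 m and linear speed of each of spool, gear, knob, bearing, sleeve below 0.03 m/s and x of gear in the frame of basket between -0.075 and 0.075 m and y of gear in the frame of basket between -0.095 and 0.095 m and z of gear in the frame of basket between 0 and 0.055 m and x of knob in the frame of basket between -0.075 and 0.075 m and y of knob in the frame of basket between -0.095 and 0.095 m and z of knob in the frame of basket between 0 and 0.055 m and x of bearing in the frame of basket between -0.075 and 0.075 m and y of bearing in the frame of basket between -0.095 and 0.095 m and z of bearing in the frame of basket between 0 and 0.055 m and x of sleeve in the frame of basket between -0.075 and 0.075 m and y of sleeve in the frame of basket between -0.095 and 0.095 m and z of sleeve in the frame of basket between 0 and 0.055 m and z of basket in the frame of tray below 0.008 m and horizontal distance between basket and tray below 0.06 m and angle between basket's own z axis and vertical below 0.06 rad and linear speed of each of basket, pick below 0.02 m/s and horizontal distance between pick and rack_hole below 0.01 m and height (world z) of pick below 0.023 m and angle between pick's own z axis and vertical below 0.15 rad); the robot touches nothing.
It fails at once if the pick is pressed hard (over 15 N) on the reel (contact force between pick and reel above 15 N).
It fails at once if the pick is swept fast (over 90 mm/s) with its tip in the joint (less than 3 mm above the frame ring, on the reel's face) (horizontal distance between pick and reel below 0.047 m and z of pick in the frame of reel below 0.095 m and linear speed of pick above 0.09 m/s).
It fails at once if the basket is tipped by more than 35 degrees (angle between basket's own z axis and vertical above 0.61 rad).
It fails at once if something that is no part of the job is shifted by more than 40 mm (distance of any of pliers, driver, oil, grease, tin, oring_tub from where it was at the start of the episode above 0.04 m).
Of spool, gear, knob, bearing, sleeve only 3 to 5 are there at a start; the rules pass over those that are not, and their reading is None.
At some moment in a run one of spool, gear, knob, bearing, sleeve may be knocked a few centimetres aside while the robot is not near it.
It also fails if it takes over 210 s, if anything falls off the work surface, if the arm or the gripper's body presses on something with over 40 N, if the wrist force passes 120 N, or if a joint passes its speed limit or range.

ROBOT

A 7-joint arm with a two-finger parallel gripper is mounted at the origin on the work surface. World frame = base frame: x ahead of the robot, y to its left, z up, the work surface at z = 0. Lengths are in m, angles in rad, forces in N, time in s.
With the tool pointing down it reaches from about 0.35 to 0.9 m from the base axis. Payload 7.2 kg.
Tool frame: the origin (TCP) lies between the finger pads; the fingertips stand 17 mm ahead of it and the grasp point (between the pads) lies 2 mm behind it (ctrl.finger_overhang is the distance from the TCP to the fingertips, in m); x points along the fingers, y is the direction in which the jaws open and shut, and the axes are right-handed (so a half turn about x gives the same grasp; the last joint's range is limited). The gripper opens to 85 mm and grips with 20 to 120 N. Pads are 22 mm wide; open, the fingers measure 114 mm over their backs; the gripper's body (76 mm by 85 mm) begins 54 mm behind the grasp point. The pads swing forward as they close: fully open they stand 13 mm farther back than shut.
Start: joints at [1.148, 0.411, -0.013, 1.596, 0.006, 1.134, -0.082], TCP at [0.217, -0.586, 0.248] pointing down, gripper open.
Joint ranges: [-2.95, 2.95], [-0.29, 1.99], [-1.47, 1.44], [0.14, 2.54], [-1.03, 4.17], [0.13, 1.85], [-2.86, 2.86]. Speed limits (rad/s): [2.39, 2.39, 3.01, 3.01, 3.14, 3.14, 3.14].

INTERFACE

Orientations are given as a rotation vector (axis times angle).
In Python, from cell import ctrl, viewer, ticket, nets gives the robot as it stands.
- The arm moves only by the tool play_rows, never from a script. Its arguments are lists of equal length, an entry for each row: "hand": the finger opening in mm, from 0 to 85.4; "slide": the shift along the tool's x, y, z in mm, a list of three; "spin": the turn about the tool's x in rad. In form: {"hand": [hand, ...], "slide": [[x, y, z], ...], "spin": [spin, ...]}. A call has 1 to 20 rows; each row is the pose to reach, as a shift and turn from the pose measured when the call began, along the tool's axes at that moment; what a row does not reach only later rows make up. A row lasts 1/12 s, in which the tool goes at most 41.7 mm and 7.16 degrees, less where a joint would pass 70% of its speed; a pose out of reach is approached as far as the arm can. A call with a gripper value outside its range is refused whole. The fingers move at their own pace and stop on an object; "newtons" is the grip in N (left out, the last holds). Time passes only in rows, so rows that repeat a pose let the fingers close. It gives the time, the measured TCP pose, the force and the opening at its end, in the units of the state.
- ctrl.sense(): the state, without advancing time (a new reading comes with each control period).
- viewer.capture(name): name is "scene" or "top" or "wrist"; returns (picture, depth): 480x640x3 uint8, blue, green, red; 480x640 float32, m along the optical axis (not along the pixel's ray), 0 where there is no reading.
- viewer.camera_info(name): a dict with "fovy" (degrees; the focal length in pixels is half the picture's height over the tangent of half this angle, whatever the lens; pixels are square), "cx", "cy" (the principal point, pixels), "k1" (the pictures are not rectified: a ray, as slopes to the right and down, at radius r is drawn at 1 + k1 r^2 times it, then the intrinsics apply), "R" (3x3) and "t" (3): a world point X has camera coordinates R X + t. Camera axes: x right, y down, z forward; pixel columns grow to the right and rows downward; lengths in m; the calibration is good to about 2 mm. A picture is of the moment at which its call begins: read the wrist's pose just before it. camera_info takes no time and is no camera call; for the wrist camera it gives the pose at the moment of the call.
- ticket.hand_in(): hands the job in, once; it reports no verdict.
Trained networks look in the newest picture that a camera, given by its name, has taken for a name from the list of things; names that differ only in an ending like _2 or _b are one class to them, and where a whole thing is asked for, a point or a joint stands for the part that bears it (a point fixed in the world has none). Each returns a list of dicts, best first, with "score" (0 to 1); they miss things now and then, are a little off and sometimes report something else, mostly with a low value. They report only what shows in the picture. A call takes as long as a camera call. They do not tell look-alikes from the thing itself.
- nets.look_for(camera, name): "xy" ([column, row] in pixels, amid what is visible of it).
The state is a dict: "time": time; "qpos": joint angles; "joint_vel": joint speeds; "effort": joint torques, N m; "eef_pos": TCP position; "orientation": TCP orientation; "wrist_force": force on the tool from outside, world axes, zero at the start; "torque": the same for the moment, N m; "finger_gap": opening from 0.0 (shut) to 1.0 (fully open).
Only numpy, scipy, OpenCV 4.12 (cv2) and the standard library are available. Lean on these libraries where they do the work, as an engineer would, in place of code of your own. Each camera call takes 0.05 s, during which the arm holds its last target.

## Working session

There is one attempt and no reset: what is moved stays moved. The work goes in short steps, Python scripts to look and compute and a tool call to move; the robot and the scene stay as the last step left them, time stands still between calls to the robot, and variables do not carry over. Pictures are saved under pics/ and viewed, and the job is handed in when it is done.

Besides the shell and the picture viewer there is one more tool, called after "Request:" in YAML: its name, and indented under it one key for each argument. play_rows: Moves the arm, as the interface text tells. Its arguments: {"type":"object","properties":{"hand":{"type":"array"},"slide":{"type":"array"},"spin":{"type":"array"},"newtons":{"type":"number"}},"required":["hand","slide","spin"]}

```bash
ls; mkdir -p pics; cat > h.py <<'E'
import numpy as np, cv2
from cell import ctrl, viewer, ticket, nets
from scipy.spatial.transform import Rotation as Ro
def K(ci):
    f=240/np.tan(np.radians(ci['fovy'])/2); return f
def ray(ci,u,v):
    f=K(ci); d=np.array([(np.asarray(u,float)-ci['cx'])/f,(np.asarray(v,float)-ci['cy'])/f])
    x=d.copy()
    for _ in range(20): x=d/(1+ci['k1']*(x**2).sum(0))
    return x
def world(ci,u,v,z):  # depth
    x=ray(ci,u,v); R=np.array(ci['R']);t=np.array(ci['t'])
    c=np.stack([x[0]*z,x[1]*z,z*np.ones_like(x[0])],-1)
    return (c-t)@R
def onplane(ci,u,v,h):
    x=ray(ci,u,v); R=np.array(ci['R']);t=np.array(ci['t'])
    o=-R.T@t; d=np.stack([x[0],x[1],np.ones_like(x[0])],-1)@R
    s=(h-o[2])/d[...,2]; return o+d*s[...,None] if d.ndim>1 else o+d*s
def proj(ci,X):
    R=np.array(ci['R']);t=np.array(ci['t']); c=np.asarray(X)@R.T+t
    s=c[...,:2]/c[...,2:]; r2=(s**2).sum(-1,keepdims=True); s=s*(1+ci['k1']*r2)
    return s*K(ci)+np.array([ci['cx'],ci['cy']])
def st():
    s=ctrl.sense(); R=Ro.from_rotvec(s['orientation']).as_matrix(); return s,np.array(s['eef_pos']),R
def allcloud(ci,dep):
    v,u=np.mgrid[0:480,0:640]; W=world(ci,u.ravel(),v.ravel(),dep.ravel()).reshape(480,640,3) if False else None
    x=ray(ci,u.ravel(),v.ravel()); z=dep.ravel(); c=np.stack([x[0]*z,x[1]*z,z],-1)
    W=(c-np.array(ci['t']))@np.array(ci['R']); W[z==0]=np.nan
    return W.reshape(480,640,3)
def plan(target,ang=None):
    """shift in tool axes mm to reach world target"""
    s,p,R=st(); return np.round(R.T@(np.asarray(target)-p)*1000,1)
E
cat > a.py <<'E'
from h import *
s,p,R=st(); print(s['time'],p,R.round(3).tolist(),s['finger_gap'],s['wrist_force'],ctrl.finger_overhang)
for c in ['scene','top','wrist']:
    ci=viewer.camera_info(c); im,d=viewer.capture(c); cv2.imwrite(f'pics/{c}0.png',im); np.save(f'{c}0.npy',d); np.save(f'{c}0_im.npy',im)
    import pickle; pickle.dump(ci,open(f'{c}0.pkl','wb')); print(c,ci['fovy'],ci['cx'],ci['cy'],ci['k1'],(-np.array(ci['R']).T@ci['t']).round(3),np.array(ci['R']).round(2).tolist())
E
python3 a.py
```

```text
pics
0.0 [ 0.21690797 -0.58564092  0.24744898] [[-0.001, 0.347, -0.938], [0.001, -0.938, -0.347], [-1.0, -0.002, 0.0]] 1.003821800302143 [0.09133217 0.56310341 0.38872038] 0.017
scene 46.6863775370316 333.1335383548537 231.47113605854062 -0.11212579436067871 [ 0.992 -0.742  0.86 ] [[0.85, 0.53, 0.02], [0.35, -0.53, -0.77], [-0.4, 0.66, -0.64]]
top 46.825046361177215 316.8544064414155 234.8304241528648 -0.11958454901401176 [0.275 0.037 1.34 ] [[0.0, -1.0, 0.01], [-0.98, -0.0, -0.18], [0.18, -0.01, -0.98]]
wrist 64.79461588684002 317.3581866682346 249.3166162327054 -0.04287515737191012 [ 0.28  -0.564  0.373] [[0.35, -0.94, -0.0], [-0.9, -0.34, 0.27], [-0.25, -0.09, -0.96]]
```

View pics/top0.png

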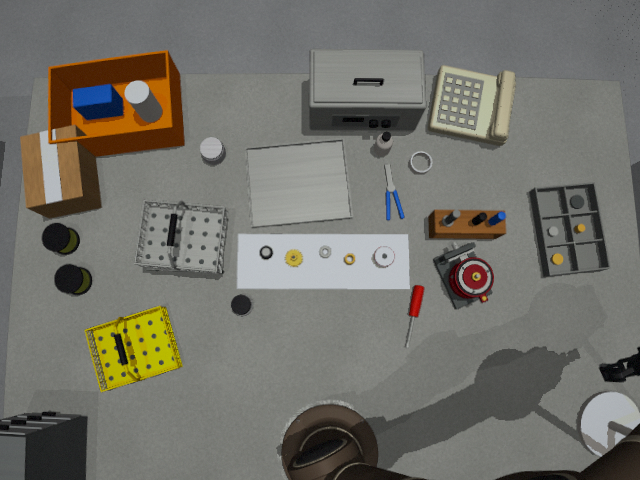

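View pics/scene0.png

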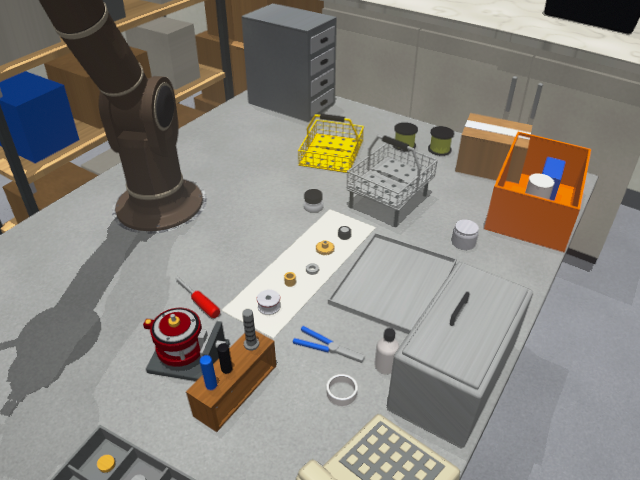

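View pics/wrist0.png

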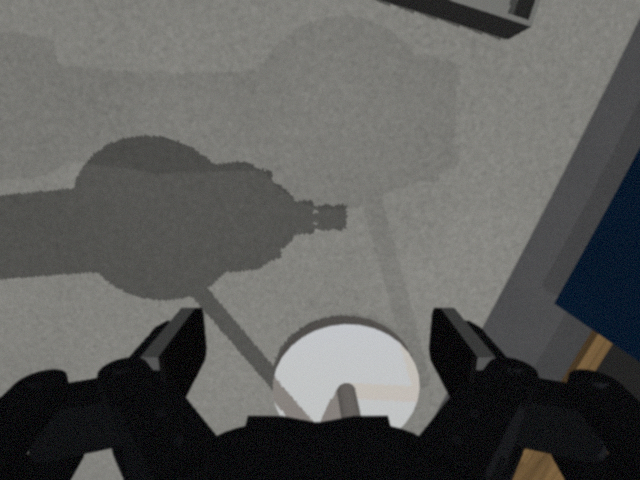

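```bash
cat > b.py <<'E'
from h import *
import pickle
for c in ['top','scene']:
    ci=pickle.load(open(c+'0.pkl','rb'));d=np.load(c+'0.npy')
    for n in ['reel','pick','rack_hole','basket','tray','spool','gear','knob','bearing','sleeve','pliers','driver','oil','grease','tin','oring_tub','seam_0']:
        for r in nets.look_for(c,n)[:4]:
            u,v=r['xy']; z=d[int(round(v)),int(round(u))]
            print(c,n,round(r['score'],2),np.round(r['xy'],1),world(ci,np.array([u]),np.array([v]),z)[0].round(3))
print(ctrl.sense()['time'])
E
python3 b.py
```

```text
top reel 0.55 [463.5 278.5] [ 0.399 -0.303  0.099]
top reel 0.19 [414.3 302.6] [ 0.349 -0.202  0.024]
top pick 0.6 [454.1 218.1] [ 0.528 -0.274  0.148]
top rack_hole 0.73 [469.6 222.1] [ 0.535 -0.33   0.073]
top basket 0.78 [133.7 346.8] [0.241 0.468 0.006]
top basket 0.7 [180.3 235.7] [0.502 0.351 0.062]
top tray 0.78 [299.4 180.9] [0.653 0.073 0.003]
top spool 0.77 [382.6 255. ] [ 0.463 -0.128  0.028]
top gear 0.72 [294.4 258.4] [0.455 0.083 0.018]
top knob 0.55 [263.5 252.1] [0.47  0.158 0.02 ]
top knob 0.53 [353.6 253.8] [ 0.47  -0.061 -0.001]
top knob 0.47 [380.9 141. ] [ 0.733 -0.124  0.075]
top sleeve 0.55 [347.6 256.2] [ 0.464 -0.046  0.   ]
top sleeve 0.49 [298.  183.4] [0.647 0.077 0.001]
top pliers 0.96 [389.9 194.5] [ 0.62  -0.154 -0.004]
top driver 0.84 [416.8 301.6] [ 0.351 -0.208  0.028]
top driver 0.31 [292.5 257.4] [0.458 0.088 0.016]
top oil 0.67 [380.7 141.6] [ 0.731 -0.123  0.075]
top grease 0.95 [238.6 304.8] [0.343 0.212 0.039]
top tin 0.79 [212.4 152.1] [0.714 0.286 0.044]
top tin 0.36 [466.7 277.8] [ 0.401 -0.31   0.1  ]
top tin 0.3 [414.8 305.3] [ 0.343 -0.20
[... 966 characters left out ...]
aring 0.27 [344.6 397.8] [ 0.719 -0.248  0.019]
scene bearing 0.23 [177.6 342.1] [ 0.438 -0.356  0.093]
scene sleeve 0.15 [180.  341.1] [ 0.438 -0.35   0.09 ]
scene pliers 0.92 [325.2 339.7] [ 0.614 -0.149  0.008]
scene driver 0.58 [203.9 300.8] [ 0.357 -0.212  0.024]
scene oil 0.88 [386.1 347.9] [ 0.744 -0.148  0.07 ]
scene oil 0.53 [290.4 276.8] [ 0.454 -0.042  0.008]
scene grease 0.61 [312.7 201.7] [0.357 0.19  0.03 ]
scene tin 0.84 [463.3 233.1] [0.729 0.266 0.045]
scene tin 0.7 [180.  340.3] [ 0.438 -0.35   0.091]
scene oring_tub 0.78 [341.4 396.7] [ 0.707 -0.239  0.001]
scene oring_tub 0.52 [229.2 379.2] [ 0.554 -0.356  0.073]
scene seam_0 0.84 [178.6 342.4] [ 0.439 -0.355  0.092]
1.85
```

All five parts lie on the mat in the top view: knob (265,252), gear (294,258), bearing (325,252), sleeve (349,258) and spool (384,257). The wire basket I want is the grey one at (181,236) on the stand. The yellow one at (134,347) is a look-alike, and so are the small parts in the grid tray at the right. The pick is the grey handle at (452,217) in the rack. Next I'll take fine measurements from both clouds.

```bash
cat > c.py <<'E'
from h import *
import pickle
C={}
for c in ['top','scene']:
    ci=pickle.load(open(c+'0.pkl','rb'));d=np.load(c+'0.npy'); C[c]=allcloud(ci,d)
    W=C[c]; m=np.isfinite(W[...,0])&(W[...,0]>0.38)&(W[...,0]<0.54)&(W[...,1]>-0.2)&(W[...,1]<0.22)
    print(c,'bench z',np.nanmedian(W[m][:,2]))
    k=(m&(W[...,2]>0.006)).astype(np.uint8); n,l,s,ce=cv2.connectedComponentsWithStats(k)
    for i in range(1,n):
        if s[i,4]<15: continue
        P=W[l==i]; zt=np.percentile(P[:,2],95); T=P[P[:,2]>zt-0.004]
        print(ce[i].round(0),s[i,4],'top mid',((T[:,:2].max(0)+T[:,:2].min(0))/2).round(4),'ext',np.ptp(T[:,:2],axis=0).round(3),'z',zt.round(4),'all mid',((P[:,:2].max(0)+P[:,:2].min(0))/2).round(4))
pickle.dump(C,open('C.pkl','wb'))
W=C['top']
def box(n,x0,x1,y0,y1,z0,z1):
  for c in C:
    W=C[c]; m=np.isfinite(W[...,0])&(W[...,0]>x0)&(W[...,0]<x1)&(W[...,1]>y0)&(W[...,1]<y1)&(W[...,2]>z0)&(W[...,2]<z1)
    P=W[m]
    if len(P)<5: print(n,c,len(P)); continue
    r=cv2.minAreaRect((P[:,:2]*1000).astype(np.float32)); print(n,c,len(P),'rect',np.round(r[0],1),np.round(r[1],1),round(r[2],1),'z',np.percentile(P[:,2],[5,50,95]).round(4),'min',P.min(0).round(3),'max',P.max(0).round(3))
box('bar',.4,.6,.25,.48,.165,.2)
box('basketwall',.38,.62,.2,.5,.1,.118)
box('traywall',.52,.78,-.08,.24,.008,.025)
box('cleaner',.6,1,-.3,.2,.13,.25)
box('reelshaft',.3,.5,-.4,-.2,.106,.13)
box('reelcover',.3,.5,-.4,-.22,.09,.099)
box('pickhandle',.48,.6,-.3,-.2,.09,.16)
box('rackplate',.4,.65,-.48,-.2,.07,.08)
for c in C:
  ci=pickle.load(open(c+'0.pkl','rb')); im=np.load(c+'0_im.npy')
a=cv2.resize(np.load('top0_im.npy')[200:320,400:520],None,fx=4,fy=4,interpolation=2)
b=cv2.resize(np.load('scene0_im.npy')[290:410,130:280],None,fx=4,fy=4,interpolation=2)[:480]
cv2.imwrite('pics/crop1.png',np.hstack([cv2.resize(a,(400,400)),cv2.resize(b,(400,400*480//600))if 0 else cv2.resize(b,(400,400))]))
e=cv2.resize(np.load('top0_im.npy')[190:290,120:240],None,fx=4,fy=4,interpolation=2); cv2.imwrite('pics/crop2.png',e)
E
python3 c.py
```

```text
top bench z -0.00024864286876773845
[258. 225.] 29 top mid [0.5374 0.174 ] ext [0.005 0.032] z 0.0177 all mid [0.5371 0.17  ]
[324. 251.] 72 top mid [0.4761 0.0106] ext [0.027 0.027] z 0.0119 all mid [0.4761 0.0106]
[265. 252.] 138 top mid [0.4716 0.1529] ext [0.027 0.027] z 0.0231 all mid [0.4712 0.1543]
[384. 256.] 326 top mid [ 0.4615 -0.1316] ext [0.047 0.044] z 0.0306 all mid [ 0.4615 -0.132 ]
[293. 257.] 173 top mid [0.4597 0.0865] ext [0.013 0.015] z 0.0223 all mid [0.4591 0.0858]
[349. 258.] 69 top mid [ 0.456  -0.0478] ext [0.02  0.024] z 0.0254 all mid [ 0.4567 -0.0481]
scene bench z -0.0014729124899079
[344. 231.] 128 top mid [0.4753 0.1519] ext [0.032 0.027] z 0.0208 all mid [0.475  0.1528]
[324. 246.] 120 top mid [0.4615 0.0849] ext [0.016 0.017] z 0.0214 all mid [0.4603 0.0847]
[312. 267.] 63 top mid [0.4775 0.009 ] ext [0.029 0.029] z 0.0096 all mid [0.4775 0.009 ]
[290. 278.] 129 top mid [ 0.4591 -0.0497] ext [0.024 0.027] z 0.0216 all mid [ 0.459  -0.0497]
[268. 299.] 367 top mid [ 0.4637 -0.1337] ext [0.049 0.048] z 0.0283 all mid [ 0.4631 -0.133 ]
bar top 280 rect 
[... 1411 characters left out ...]
283  0.099]
reelcover scene 1229 rect [ 405.7 -329.6] [89.7 91.8] 70.4 z [0.0904 0.094  0.0983] min [ 0.35  -0.375  0.09 ] max [ 0.452 -0.285  0.099]
pickhandle top 99 rect [ 536.4 -274.5] [18.3 16.2] 89.9 z [0.0953 0.139  0.1596] min [ 0.528 -0.284  0.092] max [ 0.545 -0.265  0.16 ]
pickhandle scene 330 rect [ 539.  -277.6] [18.9 18. ] 12.1 z [0.0951 0.1316 0.1592] min [ 0.53  -0.287  0.09 ] max [ 0.549 -0.268  0.16 ]
rackplate top 1345 rect [ 483.4 -331. ] [172.6 163.9] 89.0 z [0.0708 0.0745 0.0788] min [ 0.402 -0.419  0.07 ] max [ 0.567 -0.246  0.08 ]
rackplate scene 2449 rect [ 484.3 -330.4] [172.4 165.7] 89.5 z [0.0711 0.0737 0.0778] min [ 0.401 -0.417  0.07 ] max [ 0.568 -0.245  0.08 ]
```

View crops.

View pics/crop1.png

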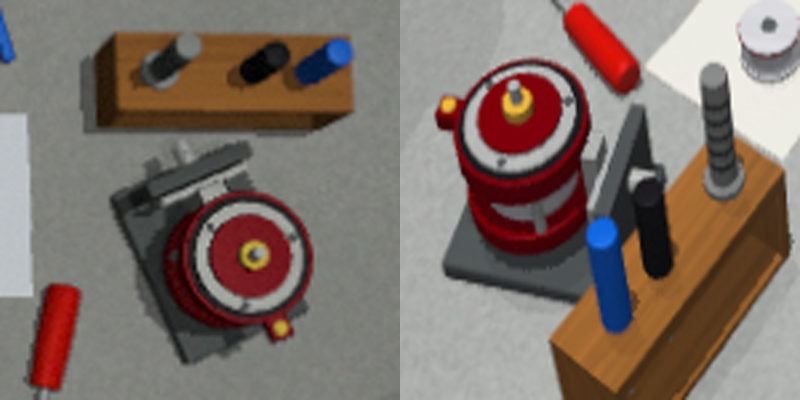

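View pics/crop2.png

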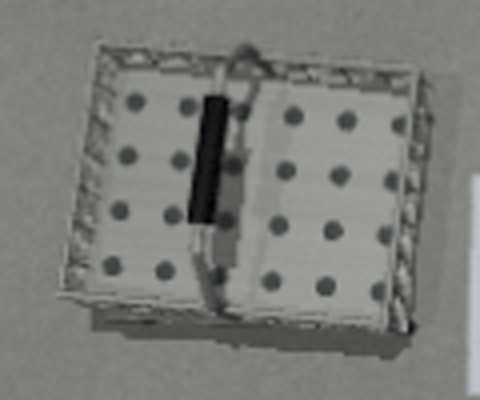

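Crop 1 shows the pick at left in the rack, grey with its collar, and the reel with its lug at the lower right (280,325). Crop 2 confirms the grey basket with its black bar along roughly x. I'll move above the mat with the jaws turned along world x.

```bash
python3 -c "
from h import *
print(plan([0.46,-0.08,0.30]))"
```

```text
[ -51.7 -390.2 -403.6]
```

Request:
play_rows:
  hand: [60, 60, 60, 60, 60, 60, 60, 60, 60, 60, 60, 60, 60, 60, 60, 60]
  slide:
    - [-52, -390, -404]
    - [-52, -390, -404]
    - [-52, -390, -404]
    - [-52, -390, -404]
    - [-52, -390, -404]
    - [-52, -390, -404]
    - [-52, -390, -404]
    - [-52, -390, -404]
    - [-52, -390, -404]
    - [-52, -390, -404]
    - [-52, -390, -404]
    - [-52, -390, -404]
    - [-52, -390, -404]
    - [-52, -390, -404]
    - [-52, -390, -404]
    - [-52, -390, -404]
  spin: [-1.217, -1.217, -1.217, -1.217, -1.217, -1.217, -1.217, -1.217, -1.217, -1.217, -1.217, -1.217, -1.217, -1.217, -1.217, -1.217]
  newtons: 40

```text
time: 3.18
eef_pos: [0.4608, -0.0789, 0.3004]
orientation: [1.206, 1.211, -1.206]
wrist_force: [-0.0, -1.0, 0.1]
finger_gap: 0.703
```

```bash
cat > w.py <<'E'
from h import *
import sys,pickle
n=sys.argv[1]
s,p,R=st(); ci=viewer.camera_info('wrist'); im,d=viewer.capture('wrist'); cv2.imwrite(f'pics/w{n}.png',im)
pickle.dump((ci,im,d,p,R),open(f'w{n}.pkl','wb'))
W=allcloud(ci,d)
print('t',s['time'],'tcp',p.round(4),'Ry',R[:,1].round(3),'q',np.round(s['qpos'],2),'gap',s['finger_gap']*85.4)
m=np.isfinite(W[...,0])&(W[...,0]>0.38)&(W[...,0]<0.53)&(W[...,1]>-0.2)&(W[...,1]<0.22)&(W[...,2]<0.06)
print('bench',np.nanmedian(W[m][:,2]))
k=(m&(W[...,2]>0.005)).astype(np.uint8); nn,l,s_,ce=cv2.connectedComponentsWithStats(k)
for i in range(1,nn):
    if s_[i,4]<100: continue
    P=W[l==i]; zt=np.percentile(P[:,2],90); T=P[P[:,2]>zt-0.003]
    print(ce[i].round(0),s_[i,4],'top mid',((T[:,:2].max(0)+T[:,:2].min(0))/2).round(4),'ext',np.ptp(T[:,:2],axis=0).round(3),'z',zt.round(4),'all',((P[:,:2].max(0)+P[:,:2].min(0))/2).round(4))
E
python3 w.py 1
```

```text
t 3.1833 tcp [ 0.4608 -0.0789  0.3004] Ry [1.    0.004 0.   ] q [ 0.59  0.14 -0.57  1.86  0.08  1.17 -0.01] gap 60.076946186596956
bench 0.0007534463319408666
[317.  45.] 1510 top mid [0.4598 0.0852] ext [0.015 0.016] z 0.0218 all [0.4597 0.0846]
[331. 124.] 493 top mid [0.4752 0.0085] ext [0.027 0.028] z 0.0111 all [0.4748 0.0085]
[313. 181.] 328 top mid [ 0.457  -0.0505] ext [0.024 0.024] z 0.023 all [ 0.4565 -0.0502]
[317. 257.] 1533 top mid [ 0.4616 -0.133 ] ext [0.048 0.047] z 0.0291 all [ 0.4616 -0.133 ]
```

View pics/w1.png

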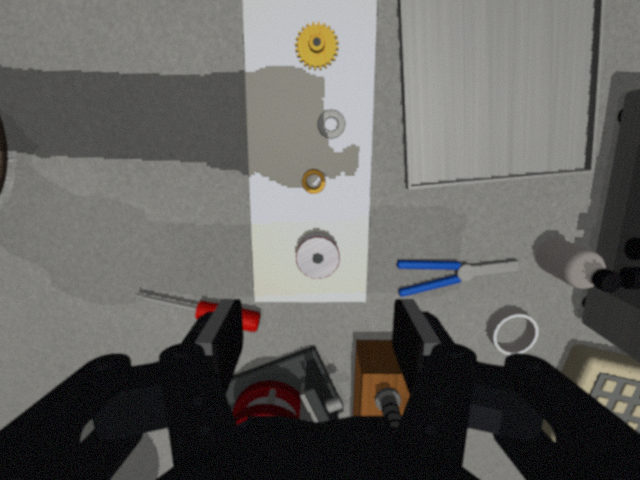

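The wrist view agrees with the other cameras: gear (317,45), bearing (331,124), sleeve (313,181), spool (317,257). I'll grasp the spool.

Request:
play_rows:
  hand: [62, 62, 62, 62, 62, 62, 62, 62, 62, 62, 62, 62, 40, 40, 40, 40, 40, 40, 40, 40]
  slide:
    - [60, 1, 54]
    - [110, 1, 54]
    - [240, 1, 54]
    - [240, 1, 54]
    - [240, 1, 54]
    - [240, 1, 54]
    - [240, 1, 54]
    - [280, 1, 54]
    - [280, 1, 54]
    - [280, 1, 54]
    - [280, 1, 54]
    - [280, 1, 54]
    - [280, 1, 54]
    - [280, 1, 54]
    - [280, 1, 54]
    - [280, 1, 54]
    - [280, 1, 54]
    - [220, 1, 54]
    - [150, 1, 54]
    - [60, 1, 54]
  spin: [0, 0, 0, 0, 0, 0, 0, 0, 0, 0, 0, 0, 0, 0, 0, 0, 0, 0, 0, 0]
  newtons: 40

```text
time: 4.9
eef_pos: [0.4607, -0.1339, 0.1475]
orientation: [1.207, 1.211, -1.208]
wrist_force: [-0.1, -0.5, -1.2]
finger_gap: 0.533
```

```bash
python3 w.py 2; python3 -c "
from h import *
print(plan([0.4705,.2842,.24]),plan([0.4705,.2842,.10]))"
```

```text
t 4.9 tcp [ 0.4607 -0.1339  0.1475] Ry [ 1.     0.002 -0.001] q [ 0.62  0.34 -0.52  2.02  0.22  0.84 -0.03] gap 45.504636400934935
bench 0.0006929662072688058
[340.  22.] 1422 top mid [0.4752 0.007 ] ext [0.028 0.027] z 0.011 all [0.4749 0.007 ]
[311. 116.] 906 top mid [ 0.4564 -0.0502] ext [0.025 0.025] z 0.0228 all [ 0.4564 -0.0505]
[ -86.3    7.5 -418.4] [  53.7    6.1 -418.9]
```

View pics/w2.png

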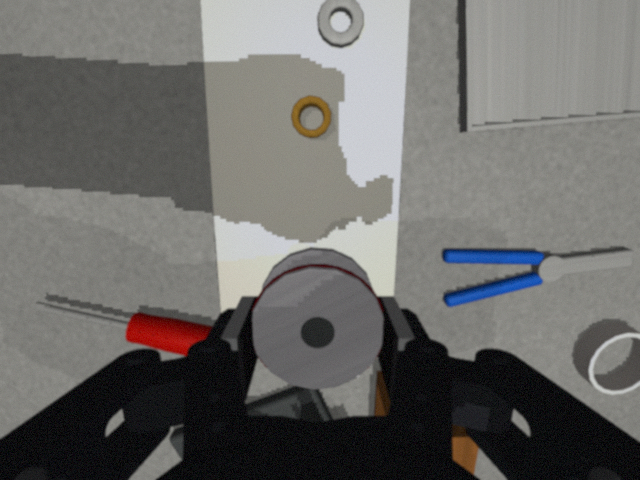

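The spool is held at (317,330). Carrying it to the near side of the basket.

Request:
play_rows:
  hand: [40, 40, 40, 40, 40, 40, 40, 40, 40, 40, 40, 40, 40, 40, 40, 40, 40, 54, 54, 54]
  slide:
    - [-86, 7, -60]
    - [-86, 7, -418]
    - [-86, 7, -418]
    - [-86, 7, -418]
    - [-86, 7, -418]
    - [-86, 7, -418]
    - [-86, 7, -418]
    - [-86, 7, -418]
    - [-86, 7, -418]
    - [-86, 7, -418]
    - [-86, 7, -418]
    - [-86, 7, -418]
    - [54, 6, -419]
    - [54, 6, -419]
    - [54, 6, -419]
    - [54, 6, -419]
    - [54, 6, -419]
    - [54, 6, -419]
    - [54, 6, -419]
    - [54, 6, -419]
  spin: [0, 0, 0, 0, 0, 0, 0, 0, 0, 0, 0, 0, 0, 0, 0, 0, 0, 0, 0, 0]

```text
time: 6.62
eef_pos: [0.4716, 0.285, 0.1021]
orientation: [1.212, 1.199, -1.199]
wrist_force: [-0.4, -0.5, -0.2]
finger_gap: 0.633
```

```bash
python3 w.py 3; python3 -c "
from h import *
print(plan([0.473,.13,.24]),plan([0.473,.153,.02]))"
```

```text
t 6.6167 tcp [0.4716 0.285  0.1021] Ry [1.    0.002 0.013] q [-0.16  0.54 -0.63  1.9   0.43  0.84 -1.01] gap 54.071028475341514
bench 0.000537885746665146
[-137.7    2.9  155.2] [8.220e+01 1.000e-01 1.317e+02]
```

View pics/w3.png

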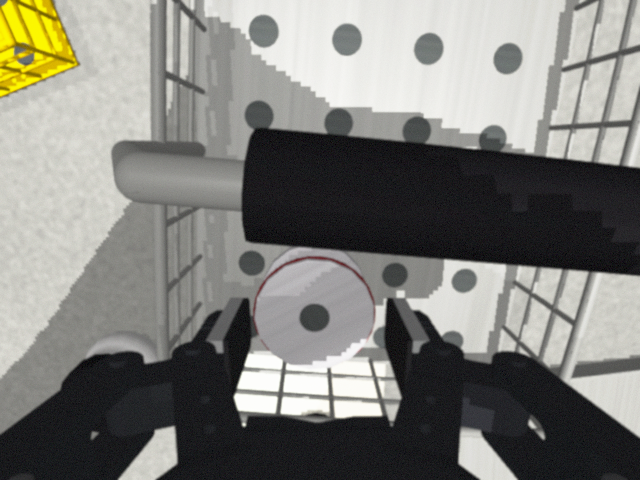

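The spool is in the basket at (315,310), free of the fingers. Lifting and going to the knob.

Request:
play_rows:
  hand: [54, 54, 54, 54, 54, 54, 54, 50, 50, 50, 50, 50]
  slide:
    - [-60, 0, 0]
    - [-138, 0, 0]
    - [-138, 0, 0]
    - [-138, 0, 0]
    - [-138, 3, 155]
    - [-138, 3, 155]
    - [-138, 3, 155]
    - [-138, 3, 155]
    - [-100, 3, 155]
    - [-100, 3, 155]
    - [-80, 3, 155]
    - [-80, 3, 155]
  spin: [0, 0, 0, 0, 0, 0, 0, 0, 0, 0, 0, 0]

```text
time: 7.67
eef_pos: [0.4726, 0.1306, 0.1815]
orientation: [1.21, 1.201, -1.2]
wrist_force: [-0.9, -1.4, -0.0]
finger_gap: 0.584
```

```bash
python3 w.py 4; python3 -c "
from h import *
print(plan([0.473,.153,.02]))"
```

```text
t 7.6667 tcp [0.4726 0.1306 0.1815] Ry [1.    0.004 0.011] q [ 0.18  0.33 -0.67  1.97  0.26  0.92 -0.61] gap 49.90119826888182
bench 0.0006835094440100524
[314. 203.] 1343 top mid [0.4724 0.152 ] ext [0.03  0.031] z 0.0213 all [0.4723 0.1521]
[299. 281.] 1908 top mid [0.4595 0.0853] ext [0.015 0.016] z 0.0218 all [0.4595 0.085 ]
[317. 360.] 656 top mid [0.4748 0.0095] ext [0.029 0.029] z 0.0105 all [0.4748 0.0095]
[298. 412.] 332 top mid [ 0.4585 -0.0413] ext [0.02  0.009] z 0.0212 all [ 0.4561 -0.0428]
[162.6  -1.7 -22.3]
```

View pics/w4.png

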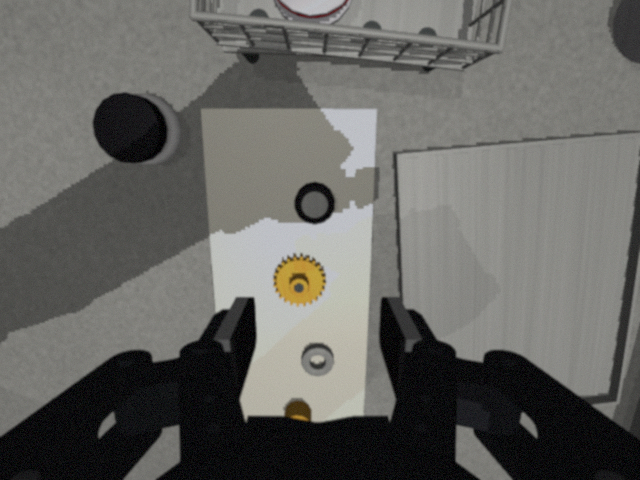

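The knob is at (314,203), the black ring; the taller grease jar at (135,128) stays. Grasping the knob.

Request:
play_rows:
  hand: [50, 50, 50, 50, 50, 50, 50, 22, 22, 22, 22, 22, 22, 22, 22, 22, 22, 22, 22, 22]
  slide:
    - [20, 0, -21]
    - [162, -1, -21]
    - [162, -1, -21]
    - [162, -1, -21]
    - [162, -1, -21]
    - [162, -1, -21]
    - [162, -1, -21]
    - [162, -1, -21]
    - [162, -1, -21]
    - [162, -1, -21]
    - [162, -1, -21]
    - [162, -1, -21]
    - [-62, 0, -21]
    - [-62, 0, -21]
    - [-62, 0, -21]
    - [-62, 0, -21]
    - [-62, 0, -21]
    - [-62, 30, -80]
    - [-62, 55, -120]
    - [-62, 55, -148]
  spin: [0, 0, 0, 0, 0, 0, 0, 0, 0, 0, 0, 0, 0, 0, 0, 0, 0, 0, 0, 0]

```text
time: 9.38
eef_pos: [0.5259, 0.2636, 0.2485]
orientation: [1.218, 1.194, -1.197]
wrist_force: [0.2, -0.9, -0.2]
finger_gap: 0.354
```

```bash
python3 w.py 5; python3 -c "
from h import *
print(plan([0.5282,.2787,.24]),plan([0.5282,.2787,.10]))"
```

```text
t 9.3833 tcp [0.5259 0.2636 0.2485] Ry [ 1.    -0.002  0.018] q [-0.03  0.43 -0.7   1.67  0.31  1.14 -0.82] gap 30.207106611464134
bench 0.0005221694690275324
[ 8.2  3.9 -4.3] [148.2   1.4  -3.4]
```

View pics/w5.png

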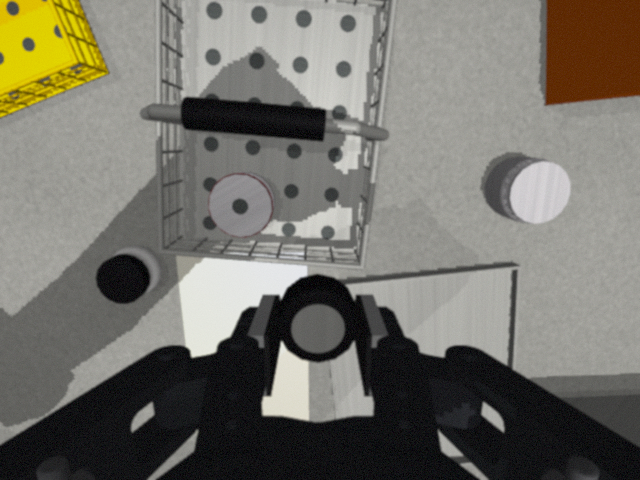

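The knob is held, and the spool lies in the near half of the basket at (240,205). Lowering the knob and releasing it.

Request:
play_rows:
  hand: [22, 22, 22, 22, 22, 22, 22, 36, 36, 36, 38, 38, 40, 40, 40, 40, 44, 44, 56, 56]
  slide:
    - [8, 4, -4]
    - [60, 3, -4]
    - [148, 1, -3]
    - [148, 1, -3]
    - [148, 1, -3]
    - [148, 1, -3]
    - [148, 1, -3]
    - [148, 1, -3]
    - [148, 1, -3]
    - [148, 1, -3]
    - [80, 2, -3]
    - [10, 3, -3]
    - [8, 3, -3]
    - [8, 3, -3]
    - [0, -60, 100]
    - [0, -70, 200]
    - [0, -70, 214]
    - [0, -70, 214]
    - [0, -70, 214]
    - [0, -70, 214]
  spin: [0, 0, 0, 0, 0, 0, 0, 0, 0, 0, 0, 0, 0, 0, 0, 0, 0, 0, 0, 0]

```text
time: 11.1
eef_pos: [0.4548, 0.0553, 0.2465]
orientation: [1.217, 1.2, -1.191]
wrist_force: [0.4, -2.0, -0.4]
finger_gap: 0.653
```

```bash
python3 w.py 6; python3 -c "
from h import *
print(plan([0.4597,.085,.02]))"
```

```text
t 11.1 tcp [0.4548 0.0553 0.2465] Ry [1.    0.004 0.018] q [ 0.4   0.18 -0.7   1.96  0.14  1.03 -0.35] gap 55.75846784522663
bench 0.0006484091970374245
[318. 184.] 1501 top mid [0.4597 0.0853] ext [0.015 0.015] z 0.0218 all [0.4599 0.0851]
[333. 261.] 534 top mid [0.4754 0.009 ] ext [0.028 0.029] z 0.0108 all [0.4754 0.009 ]
[314. 318.] 532 top mid [ 0.4562 -0.0505] ext [0.024 0.025] z 0.0224 all [ 0.4563 -0.0503]
[226.5   1.3 -32.2]
```

View pics/w6.png

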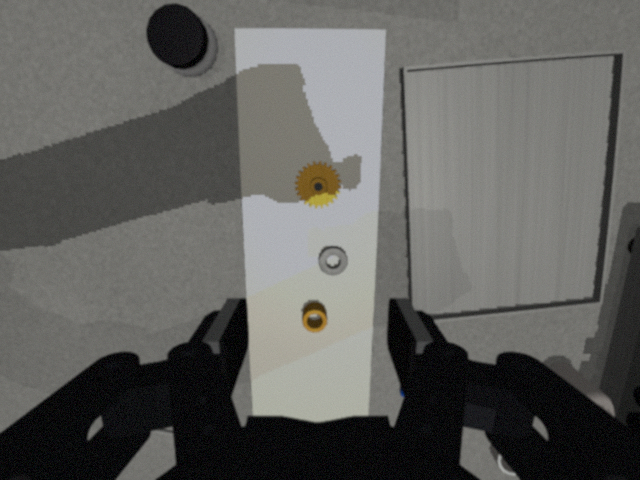

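The gear is at (318,184), where expected. Grasping it.

Request:
play_rows:
  hand: [56, 56, 56, 56, 56, 56, 56, 56, 56, 32, 32, 32, 32, 32, 32, 32, 32, 32, 32, 32]
  slide:
    - [30, 1, -32]
    - [120, 1, -32]
    - [228, 1, -32]
    - [228, 1, -32]
    - [228, 1, -32]
    - [228, 1, -32]
    - [228, 1, -32]
    - [228, 1, -32]
    - [228, 1, -32]
    - [228, 1, -32]
    - [228, 1, -32]
    - [228, 1, -32]
    - [228, 1, -32]
    - [228, 1, -32]
    - [100, 4, -32]
    - [100, 4, -32]
    - [-20, 6, -60]
    - [-20, 8, -60]
    - [-20, 8, -60]
    - [-20, 8, -60]
  spin: [0, 0, 0, 0, 0, 0, 0, 0, 0, 0, 0, 0, 0, 0, 0, 0, 0, 0, 0, 0]

```text
time: 12.82
eef_pos: [0.4613, 0.1125, 0.2693]
orientation: [1.219, 1.196, -1.193]
wrist_force: [1.4, -0.1, -1.2]
finger_gap: 0.471
```

```bash
python3 w.py 7; python3 -c "
from h import *
print(plan([0.4727,.4044,.26]),plan([0.4727,.4044,.10]))"
```

```text
t 12.8167 tcp [0.4613 0.1125 0.2693] Ry [1.    0.001 0.019] q [ 0.33  0.2  -0.76  1.89  0.16  1.09 -0.49] gap 40.26142412426249
bench 0.0005827123501932967
[  18.4    8.4 -288.5] [ 178.3    3.6 -287.9]
```

View pics/w7.png

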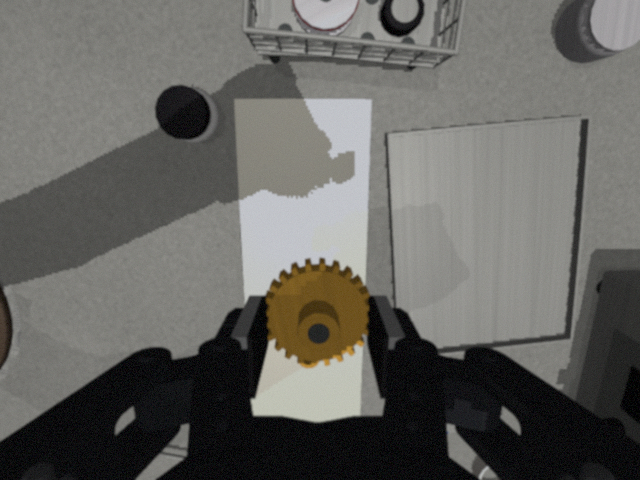

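The gear is held at (318,315), and the knob and spool show in the basket at the top. Carrying the gear to the far half.

Request:
play_rows:
  hand: [32, 32, 32, 32, 32, 32, 32, 32, 32, 32, 32, 32, 32, 32, 32, 32, 48, 48, 48, 48]
  slide:
    - [5, 8, -288]
    - [5, 8, -288]
    - [5, 8, -288]
    - [5, 8, -288]
    - [5, 8, -288]
    - [5, 8, -288]
    - [5, 8, -288]
    - [10, 8, -288]
    - [60, 6, -288]
    - [178, 4, -288]
    - [178, 4, -288]
    - [178, 4, -288]
    - [178, 4, -288]
    - [178, 4, -288]
    - [178, 4, -288]
    - [178, 4, -288]
    - [178, 4, -288]
    - [178, 4, -288]
    - [178, 4, -288]
    - [140, 4, -288]
  spin: [0, 0, 0, 0, 0, 0, 0, 0, 0, 0, 0, 0, 0, 0, 0, 0, 0, 0, 0, 0]

```text
time: 14.53
eef_pos: [0.4702, 0.4011, 0.1331]
orientation: [1.216, 1.191, -1.191]
wrist_force: [0.5, -1.1, -1.3]
finger_gap: 0.558
```

```bash
python3 w.py 8; python3 -c "
from h import *
print(plan([0.4727,.4044,.26]),plan([0.4752,-.04,.24]))"
```

```text
t 14.5333 tcp [0.4702 0.4011 0.1331] Ry [1.    0.003 0.023] q [-0.3   0.61 -0.71  1.71  0.49  0.99 -1.19] gap 47.62578415918763
bench nan
[-115.8    3.9    0.5] [-98.4   4.3 445.1]
  return np.nanmean(a, axis, out=out, keepdims=keepdims)
```

View pics/w8.png

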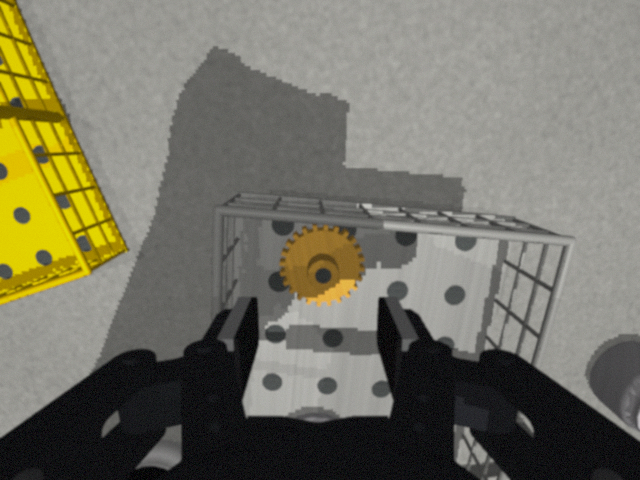

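The gear lies in the far half at (322,263). On to the bearing.

Request:
play_rows:
  hand: [48, 48, 48, 48, 48, 48, 48, 48, 48, 48, 48, 48, 48, 48, 48, 48, 48, 48]
  slide:
    - [-60, 4, 0]
    - [-128, 4, 0]
    - [-128, 4, 0]
    - [-128, 4, 0]
    - [-128, 4, 300]
    - [-128, 4, 300]
    - [-128, 4, 300]
    - [-128, 4, 300]
    - [-128, 4, 300]
    - [-110, 4, 430]
    - [-110, 4, 430]
    - [-110, 4, 430]
    - [-98, 4, 430]
    - [-70, 4, 430]
    - [-60, 4, 430]
    - [-60, 4, 430]
    - [-60, 4, 430]
    - [-60, 4, 430]
  spin: [0, 0, 0, 0, 0, 0, 0, 0, 0, 0, 0, 0, 0, 0, 0, 0, 0, 0]

```text
time: 16.08
eef_pos: [0.4766, -0.0236, 0.2025]
orientation: [1.227, 1.191, -1.178]
wrist_force: [-0.8, 0.5, 0.5]
finger_gap: 0.56
```

```bash
python3 w.py 9; python3 -c "
from h import *
print(plan([0.4752,.009,.0175]))"
```

```text
t 16.0833 tcp [ 0.4766 -0.0236  0.2025] Ry [0.999 0.004 0.034] q [ 0.55  0.26 -0.7   1.99  0.21  0.92 -0.25] gap 47.828885407507634
bench 0.0006588264548337552
[307. 187.] 769 top mid [0.4747 0.0092] ext [0.029 0.029] z 0.0108 all [0.4752 0.0087]
[286. 258.] 639 top mid [ 0.4562 -0.0502] ext [0.025 0.024] z 0.0226 all [ 0.4566 -0.05  ]
[185.4  -8.  -31. ]
```

View pics/w9.png

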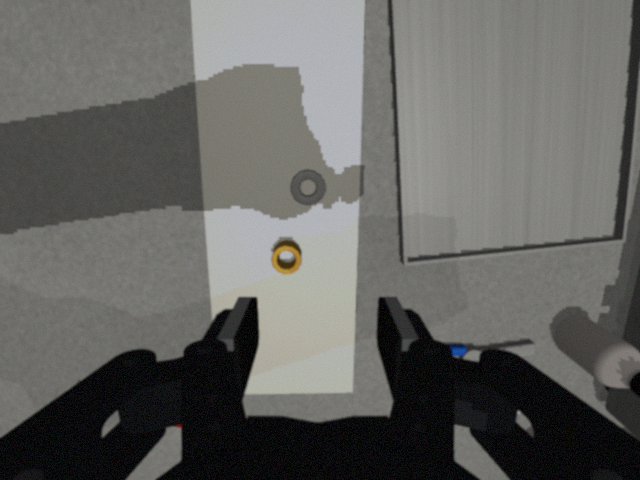

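The bearing is at (307,187), unmoved. Grasping it.

Request:
play_rows:
  hand: [48, 48, 48, 48, 48, 48, 48, 48, 22, 22, 22, 22, 22, 22, 22, 22, 22, 22, 22, 22]
  slide:
    - [30, -8, -32]
    - [120, -8, -32]
    - [185, -8, -32]
    - [185, -8, -32]
    - [185, -8, -32]
    - [185, -8, -32]
    - [185, -8, -32]
    - [185, -8, -32]
    - [185, -8, -32]
    - [185, -8, -32]
    - [185, -8, -32]
    - [185, -8, -32]
    - [185, -8, -32]
    - [60, -4, -32]
    - [-60, 0, -32]
    - [-60, 0, -32]
    - [-60, 0, -32]
    - [-60, 0, -32]
    - [-60, 0, -32]
    - [-60, 0, -32]
  spin: [0, 0, 0, 0, 0, 0, 0, 0, 0, 0, 0, 0, 0, 0, 0, 0, 0, 0, 0, 0]

```text
time: 17.8
eef_pos: [0.4778, 0.0094, 0.2706]
orientation: [1.23, 1.181, -1.169]
wrist_force: [1.3, 0.5, -0.3]
finger_gap: 0.316
```

```bash
python3 w.py 10; python3 -c "
from h import *
print(plan([0.5394,.3981,.26]),plan([0.5394,.3981,.10]))"
```

```text
t 17.8 tcp [0.4778 0.0094 0.2706] Ry [0.999 0.005 0.046] q [ 0.56  0.18 -0.76  1.9   0.15  1.06 -0.25] gap 27.013894884419457
bench 0.000649307288234613
[286. 269.] 446 top mid [ 0.4563 -0.0501] ext [0.025 0.025] z 0.0225 all [ 0.4563 -0.0501]
[  12.    64.2 -389. ] [ 171.8   57.3 -388.3]
```

View pics/w10.png

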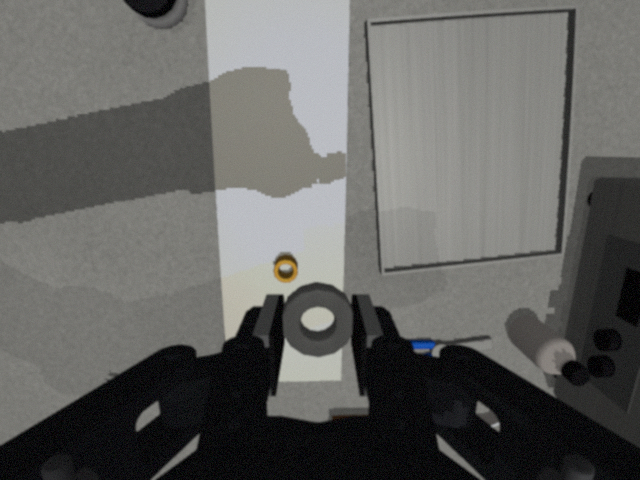

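The bearing is held at (318,320). The tool tilt is drifting by a small amount with each call, so I'll check the recorded poses before placing.

```bash
python3 -c "
from h import *
import pickle
for i in range(1,11):
    ci,im,d,p,R=pickle.load(open(f'w{i}.pkl','rb')); print(i,p.round(4),'xaxis',R[:,0].round(4))
s,p,R=st(); print(s['time'],p.round(4),R[:,0].round(4),np.round(s['joint_vel'],4),np.round(s['qpos'],4),np.round(s['effort'],1))
"
```

```text
1 [ 0.4608 -0.0789  0.3004] xaxis [ 3.e-04 -1.e-04 -1.e+00]
2 [ 0.4607 -0.1339  0.1475] xaxis [-8.e-04  0.e+00 -1.e+00]
3 [0.4716 0.285  0.1021] xaxis [ 0.0133 -0.0021 -0.9999]
4 [0.4726 0.1306 0.1815] xaxis [ 0.0105 -0.0025 -0.9999]
5 [0.5259 0.2636 0.2485] xaxis [ 0.0185 -0.0016 -0.9998]
6 [0.4548 0.0553 0.2465] xaxis [ 0.0184  0.0035 -0.9998]
7 [0.4613 0.1125 0.2693] xaxis [ 0.0195  0.0013 -0.9998]
8 [0.4702 0.4011 0.1331] xaxis [ 0.0233 -0.0029 -0.9997]
9 [ 0.4766 -0.0236  0.2025] xaxis [ 0.0339  0.0066 -0.9994]
10 [0.4778 0.0094 0.2706] xaxis [ 0.0464  0.005  -0.9989]
17.85 [0.4766 0.0087 0.2674] [ 0.043   0.0048 -0.9991] [-0.0157  0.0575  0.0226  0.0827  0.0261 -0.0413 -0.0242] [ 0.5559  0.1867 -0.7571  1.9096  0.1509  1.0569 -0.2567] [  0.1 -38.2  -4.3 -31.4  -0.3   0.3   0.3]
```

Request:
play_rows:
  hand: [22, 22, 22, 22, 22, 22, 22, 22, 22, 22, 22, 22, 22, 22, 22, 22, 22, 34, 34, 34]
  slide:
    - [10, 30, -388]
    - [10, 64, -388]
    - [10, 64, -388]
    - [10, 64, -388]
    - [10, 64, -388]
    - [10, 64, -388]
    - [10, 64, -388]
    - [10, 64, -388]
    - [10, 64, -388]
    - [12, 64, -388]
    - [90, 60, -388]
    - [172, 57, -388]
    - [172, 57, -388]
    - [172, 57, -388]
    - [172, 57, -388]
    - [172, 57, -388]
    - [172, 57, -388]
    - [172, 57, -388]
    - [172, 57, -388]
    - [172, 57, -388]
  spin: [0, 0, 0, 0, 0, 0, 0, 0, 0, 0, 0, 0, 0, 0, 0, 0, 0, 0, 0, 0]

```text
time: 19.52
eef_pos: [0.5399, 0.3984, 0.102]
orientation: [1.232, 1.182, -1.169]
wrist_force: [-0.4, -0.0, -0.2]
finger_gap: 0.398
```

```bash
python3 w.py 11 2>/dev/null; python3 -c "
from h import *
s,p,R=st();print(R[:,0].round(4),np.round(s['joint_vel'],4));print(plan([0.5394,.3981,.26]),plan([0.4563,-.08,.25]))"
```

```text
t 19.5167 tcp [0.5399 0.3984 0.102 ] Ry [0.999 0.004 0.046] q [-0.27  0.72 -0.69  1.61  0.56  0.98 -1.14] gap 34.02789264054254
bench nan
[ 0.0452  0.0061 -0.999 ] [-0.0011  0.008   0.0045  0.0081  0.0026 -0.0013  0.0007]
[-158.3    6.8   -0.8] [-154.9  -78.7  477. ]
```

View pics/w11.png

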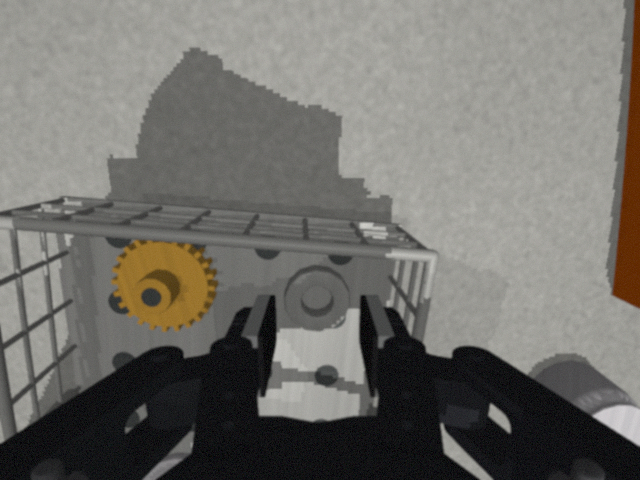

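The bearing is down at (317,297), beside the gear at (165,283). Now the sleeve, ending the call at rest.

Request:
play_rows:
  hand: [34, 34, 34, 34, 34, 34, 34, 34, 34, 34, 34, 34, 40, 40, 40, 40, 40, 40, 40, 40]
  slide:
    - [-80, 3, 0]
    - [-160, 7, 0]
    - [-160, 7, 0]
    - [-160, 7, 0]
    - [-160, 7, 0]
    - [-155, -78, 420]
    - [-155, -78, 420]
    - [-155, -78, 420]
    - [-155, -78, 420]
    - [-155, -78, 420]
    - [-155, -78, 420]
    - [-155, -78, 420]
    - [-155, -78, 420]
    - [-155, -78, 477]
    - [-155, -78, 477]
    - [-155, -78, 477]
    - [-155, -78, 477]
    - [-155, -78, 477]
    - [-155, -78, 477]
    - [-155, -78, 477]
  spin: [0, 0, 0, 0, 0, 0, 0, 0, 0, 0, 0, 0, 0, 0, 0, 0, 0, 0, 0, 0]

```text
time: 21.23
eef_pos: [0.4572, -0.0793, 0.2505]
orientation: [1.232, 1.182, -1.169]
wrist_force: [-0.3, -0.3, -0.5]
finger_gap: 0.464
```

```bash
python3 w.py 12 2>/dev/null; python3 -c "
from h import *
s,p,R=st();print(R[:,0].round(4),np.round(s['joint_vel'],4));print(plan([0.4563,-.0502,.25]),plan([0.4563,-.0502,.02]))"
```

```text
t 21.2333 tcp [ 0.4572 -0.0793  0.2505] Ry [0.999 0.005 0.046] q [ 0.74  0.18 -0.74  1.96  0.13  1.01 -0.05] gap 39.62374963055505
bench 0.0006578697064177575
[305. 187.] 424 top mid [ 0.4564 -0.0506] ext [0.024 0.025] z 0.0228 all [ 0.4564 -0.0504]
[ 0.0461  0.0062 -0.9989] [-0.0152  0.0028 -0.0023 -0.0007 -0.0003 -0.0009  0.0025]
[  0.6  -0.8 -28.5] [230.4 -11.4 -27.1]
```

Request:
play_rows:
  hand: [40, 40, 40, 40, 40, 40]
  slide:
    - [0, -1, -28]
    - [0, -1, -28]
    - [0, -1, -28]
    - [190, -10, -27]
    - [190, -10, -27]
    - [190, -10, -27]
  spin: [0, 0, 0, 0, 0, 0]

```text
time: 21.78
eef_pos: [0.4566, -0.0502, 0.1249]
orientation: [1.231, 1.181, -1.165]
wrist_force: [0.7, -0.9, -0.8]
finger_gap: 0.468
```

```bash
python3 -c "
from h import *
s,p,R=st();print(p.round(4),R[:,0].round(4),np.round(s['joint_vel'],4));print(plan([0.4563,-.0503,.02]))"
```

```text
[ 0.4566 -0.0502  0.1249] [ 0.0488  0.0058 -0.9988] [-0.5302  0.8211  0.4512  0.4937  0.9318 -1.0865 -0.8597]
[104.7  -5.5   0.7]
```

Request:
play_rows:
  hand: [40, 40, 40, 40, 40, 18, 18, 18, 18, 18, 18, 18, 18, 18, 18, 18, 18, 18, 18, 18]
  slide:
    - [60, -3, 1]
    - [105, -5, 1]
    - [105, -5, 1]
    - [105, -5, 1]
    - [105, -5, 1]
    - [105, -5, 1]
    - [105, -5, 1]
    - [105, -5, 1]
    - [105, -5, 1]
    - [105, -5, 1]
    - [0, 0, 0]
    - [-140, 7, 0]
    - [-140, 7, 0]
    - [-140, 7, 0]
    - [-140, 7, 0]
    - [-140, 7, 0]
    - [-140, 7, 0]
    - [-140, 7, 0]
    - [-140, 7, 0]
    - [-140, 7, 0]
  spin: [0, 0, 0, 0, 0, 0, 0, 0, 0, 0, 0, 0, 0, 0, 0, 0, 0, 0, 0, 0]

```text
time: 23.45
eef_pos: [0.4559, -0.0511, 0.2638]
orientation: [1.23, 1.182, -1.167]
wrist_force: [0.3, 0.3, -0.8]
finger_gap: 0.28
```

```bash
python3 w.py 13 2>/dev/null; python3 -c "
from h import *
s,p,R=st();print(p.round(4),R[:,0].round(4),np.round(s['joint_vel'],4));print(plan([0.5106,.401,.26]),plan([0.5106,.401,.104]))"
```

```text
t 23.45 tcp [ 0.4559 -0.0511  0.2638] Ry [0.999 0.007 0.047] q [ 0.74  0.16 -0.8   1.95  0.13  1.04 -0.1 ] gap 23.934599561289193
bench 0.0006551843953966007
[ 0.4559 -0.051   0.2637] [ 0.0463  0.0065 -0.9989] [-0.0043  0.0052 -0.0007 -0.0031 -0.0001  0.001   0.0029]
[   9.1   57.7 -451.5] [ 164.9   50.5 -450.6]
```

View pics/w13.png

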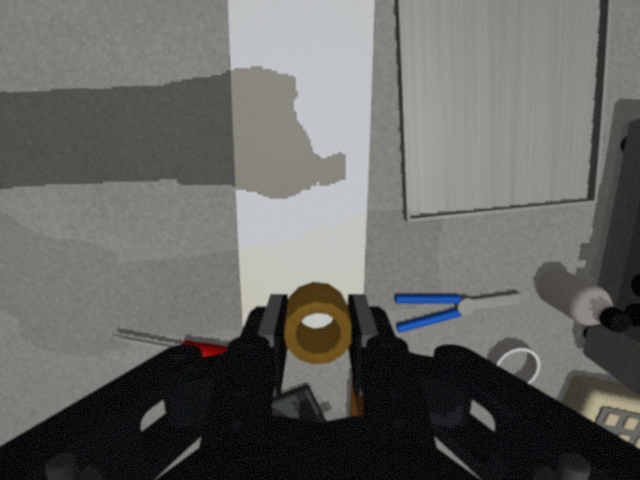

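The sleeve is held and the mat is clear. Taking it to the gap between gear and bearing.

Request:
play_rows:
  hand: [18, 18, 18, 18, 18, 18, 18, 18, 18, 18, 18, 18, 18, 18, 18, 18, 18, 18, 18, 18]
  slide:
    - [5, 10, -100]
    - [5, 58, -451]
    - [5, 58, -451]
    - [5, 58, -451]
    - [5, 58, -451]
    - [5, 58, -451]
    - [5, 58, -451]
    - [5, 58, -451]
    - [5, 58, -451]
    - [5, 58, -451]
    - [5, 58, -451]
    - [5, 58, -451]
    - [80, 54, -451]
    - [165, 50, -451]
    - [165, 50, -451]
    - [165, 50, -451]
    - [165, 50, -451]
    - [165, 50, -451]
    - [165, 50, -451]
    - [165, 50, -451]
  spin: [0, 0, 0, 0, 0, 0, 0, 0, 0, 0, 0, 0, 0, 0, 0, 0, 0, 0, 0, 0]

```text
time: 25.17
eef_pos: [0.5109, 0.4028, 0.1065]
orientation: [1.233, 1.183, -1.164]
wrist_force: [-0.3, 0.5, -0.2]
finger_gap: 0.285
```

Request:
play_rows:
  hand: [30, 30, 30, 30, 30, 30, 30, 30, 30, 30, 30, 30]
  slide:
    - [0, 0, 0]
    - [0, 0, 0]
    - [0, 0, 0]
    - [0, 0, 0]
    - [-160, 7, 0]
    - [-160, 7, 0]
    - [-160, 7, 0]
    - [-160, 7, 0]
    - [-160, 7, 0]
    - [-160, 7, 0]
    - [-160, 7, 0]
    - [-160, 7, 0]
  spin: [0, 0, 0, 0, 0, 0, 0, 0, 0, 0, 0, 0]

```text
time: 26.17
eef_pos: [0.5098, 0.4006, 0.2652]
orientation: [1.231, 1.183, -1.166]
wrist_force: [-0.3, 1.4, -0.4]
finger_gap: 0.352
```

```bash
python3 w.py 14 2>/dev/null; python3 -c "
from h import *
im,d=viewer.capture('top'); cv2.imwrite('pics/top1.png',im)
cv2.imwrite('pics/top1c.png',cv2.resize(im[180:320,110:430],None,fx=2.4,fy=2.4,interpolation=2))
s,p,R=st();print(p.round(4),R[:,0].round(4))"
```

```text
t 26.1667 tcp [0.5098 0.4006 0.2652] Ry [0.999 0.007 0.047] q [-0.2   0.55 -0.84  1.51  0.46  1.24 -1.09] gap 30.08862930278293
bench 0.00037003704927321635
[0.5098 0.4008 0.2651] [ 0.0468  0.0075 -0.9989]
```

View pics/w14.png

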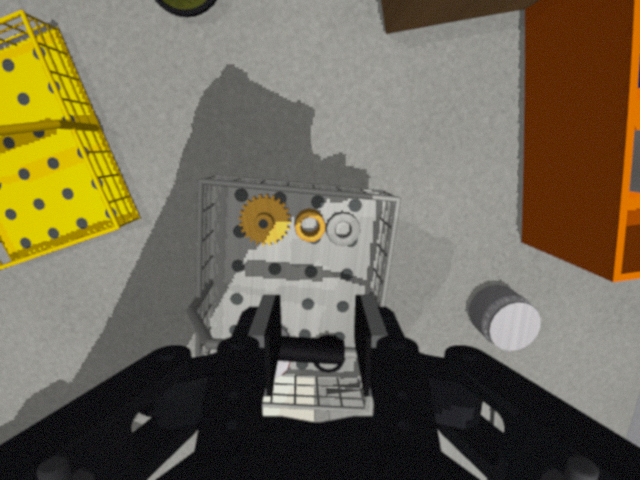

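View pics/top1c.png

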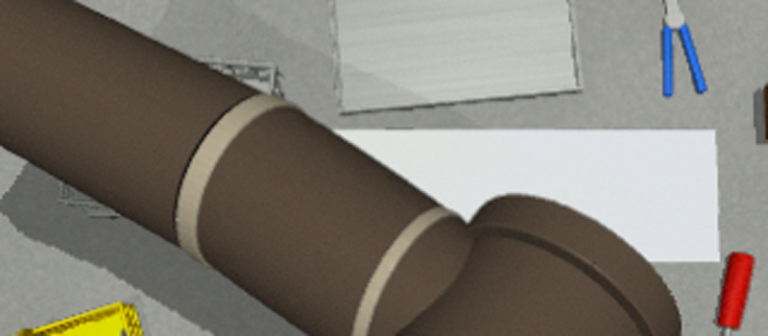

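All five parts are in: gear (265,222), sleeve (310,226), bearing (343,229), spool and knob behind the bar. Now over the basket's bar with the jaws turned along its own y.

```bash
python3 -c "
from h import *
print(plan([0.4965,.343,.28]))"
```

```text
[-16.  -13.   57.6]
```

Request:
play_rows:
  hand: [40, 40, 40, 40, 44, 44, 44, 44, 44, 44, 44, 44, 44, 44, 44, 44, 44]
  slide:
    - [-16, -13, 20]
    - [-16, -13, 58]
    - [-16, -13, 58]
    - [-16, -13, 58]
    - [-16, -13, 58]
    - [-16, -13, 58]
    - [-16, -13, 58]
    - [-16, -13, 58]
    - [-16, -13, 58]
    - [-16, -13, 58]
    - [-16, -13, 58]
    - [-16, -13, 58]
    - [-16, -13, 58]
    - [-16, -13, 58]
    - [-16, -13, 58]
    - [-16, -13, 58]
    - [-16, -13, 58]
  spin: [-0.1, -0.2, -0.3, -0.4, -0.5, -0.6, -0.7, -0.8, -0.9, -1.0, -1.1, -1.2, -1.3, -1.4, -1.47, -1.47, -1.47]

```text
time: 27.68
eef_pos: [0.4963, 0.3424, 0.2791]
orientation: [0.082, 1.525, -0.067]
wrist_force: [-0.2, 0.8, -0.4]
finger_gap: 0.514
```

```bash
cat > bar.py <<'E'
from h import *
import sys,pickle
s,p,R=st(); ci=viewer.camera_info('wrist'); im,d=viewer.capture('wrist'); cv2.imwrite('pics/w15.png',im); W=allcloud(ci,d)
print(s['time'],p.round(4),R.round(3).tolist(),np.round(s['qpos'],2))
m=(W[...,2]>.168)&(W[...,2]<.19)&(W[...,0]>.42)&(W[...,0]<.57)&(W[...,1]>.3)&(W[...,1]<.39)
dark=m&(im.max(2)<60)
for k in (m,dark):
    P=W[k]; print(len(P)); 
    if len(P): r=cv2.minAreaRect((P[:,:2]*1000).astype(np.float32)); print(np.round(r[0],1),np.round(r[1],1),round(r[2],1),np.percentile(P[:,2],[5,50,95,99]).round(4))
E
python3 bar.py
```

```text
27.6833 [0.4963 0.3424 0.2791] [[0.045, 0.095, 0.994], [0.007, 0.995, -0.096], [-0.999, 0.012, 0.044]] [ 0.1   0.6  -1.2   1.6   0.61  1.32  0.29]
3462
[494.1 342.1] [ 15.8 110.6] 85.1 [0.1758 0.1811 0.1834 0.1839]
2649
[496.2 342.1] [15.5 70.2] 85.0 [0.1779 0.1819 0.1835 0.184 ]
```

View pics/w15.png

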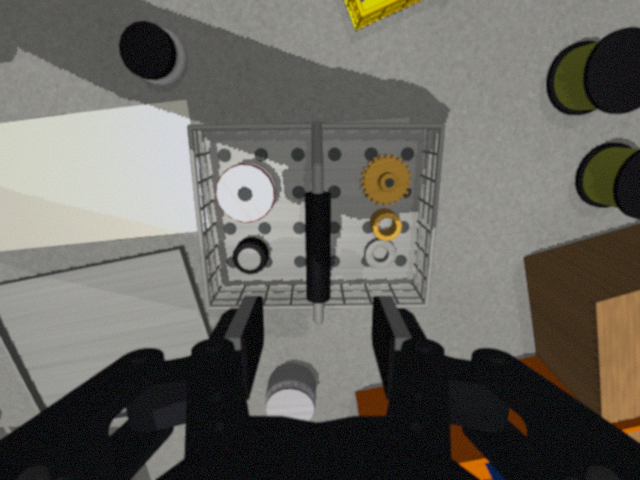

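All five parts show in the basket: spool (244,193), knob (250,253), gear (386,180), sleeve (386,224), bearing (380,252). The bar lies centred between the jaws at (317,245). Gripping and lifting it.

Request:
play_rows:
  hand: [44, 44, 44, 44, 44, 44, 5, 5, 5, 5, 5, 5, 5, 5, 5, 5, 5, 5, 5, 5]
  slide:
    - [40, -1, -2]
    - [80, -1, -4]
    - [106, -2, -5]
    - [106, -2, -5]
    - [106, -2, -5]
    - [106, -2, -5]
    - [106, -2, -5]
    - [106, -2, -5]
    - [106, -2, -5]
    - [106, -2, -5]
    - [106, -2, -5]
    - [106, -2, -5]
    - [106, -2, -5]
    - [90, -2, -4]
    - [70, -2, -3]
    - [50, -1, -2]
    - [30, -1, -1]
    - [6, -1, 0]
    - [6, -1, 0]
    - [6, -1, 0]
  spin: [0, 0, 0, 0, 0, 0, 0, 0, 0, 0, 0, 0, 0, 0, 0, 0, 0, 0, 0, 0]
  newtons: 110

```text
time: 29.4
eef_pos: [0.4966, 0.3416, 0.2745]
orientation: [0.083, 1.523, -0.067]
wrist_force: [0.5, -0.2, -7.0]
finger_gap: 0.152
```

```bash
sed -i 's/w15/w16/' bar.py; python3 bar.py | head -1; python3 -c "
from h import *
s,p,R=st();print(R.round(3).tolist(),s['wrist_force'],s['finger_gap']*85.4);print(plan([0.648,.077,.28]))
im,d=viewer.capture('scene'); cv2.imwrite('pics/sc1.png',im)"
```

```text
29.4 [0.4966 0.3416 0.2745] [[0.047, 0.096, 0.994], [0.008, 0.995, -0.096], [-0.999, 0.012, 0.046]] [ 0.1   0.6  -1.2   1.6   0.62  1.31  0.29]
[[0.046, 0.096, 0.994], [0.006, 0.995, -0.096], [-0.999, 0.011, 0.045]] [ 0.34047333 -0.39122341 -8.12618683] 12.62954073153171
[  -1.8 -248.   176.4]
```

View pics/sc1.png

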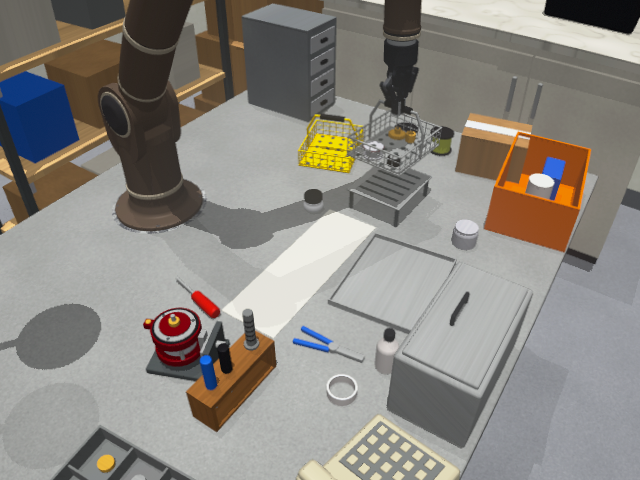

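View pics/w16.png

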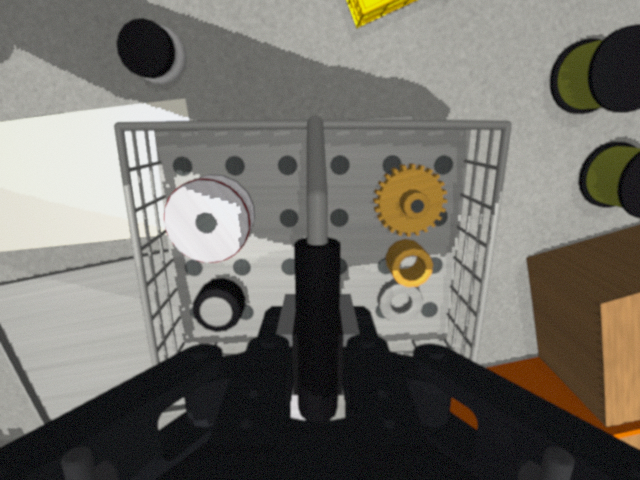

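The basket is lifted level with everything in it. I'll get the tray centre more exactly from its corners.

```bash
python3 -c "
from h import *
import pickle
ci=pickle.load(open('top0.pkl','rb'))
P=onplane(ci,np.array([246.5,343,352,252]),np.array([150,141,219,227]),.013);print(P.round(4).tolist(),P.mean(0))
im=np.load('top0_im.npy'); cv2.imwrite('pics/tray.png',cv2.resize(im[130:240,235:365],None,fx=5,fy=5,interpolation=2))
ci=pickle.load(open('scene0.pkl','rb'))
P=onplane(ci,np.array([376,457,411,330.]),np.array([235,264,328,287]),.013);print(P.round(4).tolist(),P.mean(0))
for k in (1,6,13,12):
    ci,im,d,p,R=pickle.load(open(f'w{k}.pkl','rb')); W=allcloud(ci,d)
    m=(W[...,2]>.006)&(W[...,2]<.02)&(W[...,0]>.53)&(W[...,0]<.77)&(W[...,1]>-.07)&(W[...,1]<.22); Q=W[m]; r=cv2.minAreaRect((Q[:,:2]*1000).astype(np.float32)); print(k,len(Q),r)
"
```

```text
[[0.7301, 0.2064, 0.013], [0.7545, -0.0361, 0.013], [0.5538, -0.0566, 0.013], [0.5331, 0.1876, 0.013]] [0.6428584  0.07530976 0.013     ]
[[0.5445, 0.1817, 0.013], [0.7482, 0.193, 0.013], [0.744, -0.0342, 0.013], [0.5465, -0.0254, 0.013]] [0.64581112 0.07877577 0.013     ]
1 2904 ((652.0563354492188, 44.01066589355469), (207.70269775390625, 187.09408569335938), 5.278818130493164)
6 5555 ((649.1493530273438, 75.92807006835938), (207.2625732421875, 251.10472106933594), 5.6972975730896)
13 3747 ((651.5064086914062, 53.94294738769531), (207.28848266601562, 206.4058074951172), 5.831084251403809)
12 3537 ((653.1207885742188, 37.44396209716797), (207.79541015625, 173.41604614257812), 5.533864974975586)
```

View pics/tray.png

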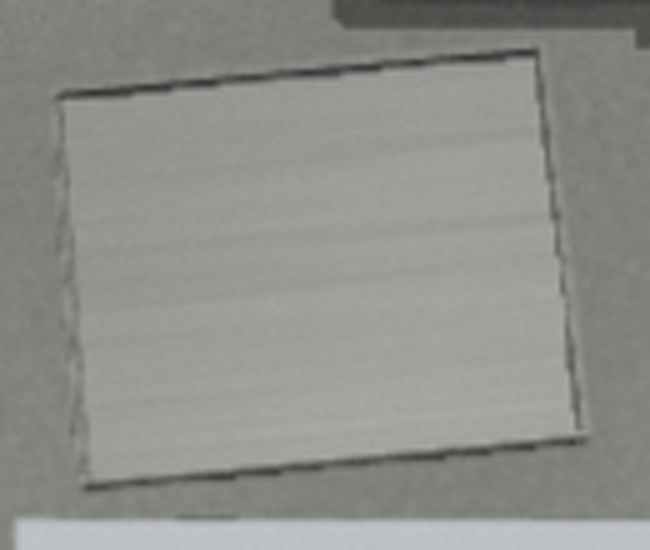

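The tray corners are clear: (60,95), (538,50), (585,438), (85,487) in the crop. The wrist cloud gives the full 207 x 251 mm at about (0.648, 0.076), yaw 5.6°. Carrying the basket over.

Request:
play_rows:
  hand: [5, 5, 5, 5, 5, 5, 5, 5, 5, 5, 5, 5, 5, 5, 5, 5, 5, 5, 5, 5]
  slide:
    - [-2, -8, 6]
    - [-2, -22, 16]
    - [-2, -40, 28]
    - [-2, -58, 41]
    - [-2, -76, 54]
    - [-2, -94, 67]
    - [-2, -112, 80]
    - [-2, -130, 93]
    - [-2, -148, 105]
    - [-2, -166, 117]
    - [-2, -184, 130]
    - [-2, -202, 142]
    - [-2, -219, 154]
    - [-2, -233, 165]
    - [-2, -243, 172]
    - [-2, -249, 176]
    - [-2, -249, 176]
    - [-2, -249, 176]
    - [-2, -249, 176]
    - [-2, -249, 176]
  spin: [0, 0, -0.01, -0.03, -0.05, -0.07, -0.09, -0.1, -0.12, -0.14, -0.15, -0.16, -0.17, -0.18, -0.19, -0.19, -0.19, -0.19, -0.19, -0.19]

```text
time: 31.17
eef_pos: [0.6466, 0.0771, 0.2795]
orientation: [-0.072, 1.525, 0.078]
wrist_force: [-0.2, 0.9, -6.1]
finger_gap: 0.147
```

```bash
sed -i 's/w16/w17/' bar.py; python3 bar.py | head -1; python3 -c "
from h import *
s,p,R=st();print(s['wrist_force'],s['finger_gap']*85.4);print(plan([0.647,.076,.13]),plan([0.647,.076,.1165]))
im,d=viewer.capture('scene'); cv2.imwrite('pics/sc2.png',im)"
```

```text
31.1667 [0.6466 0.0771 0.2795] [[0.044, -0.096, 0.994], [0.006, 0.995, 0.096], [-0.999, 0.001, 0.045]] [ 0.54  0.71 -1.24  1.47  0.7   1.39  0.95]
[ 0.60926644  0.24164075 -7.83199346] 12.830755794092624
[149.4  -1.2  -6.6] [162.9  -1.2  -7.2]
```

View pics/sc2.png

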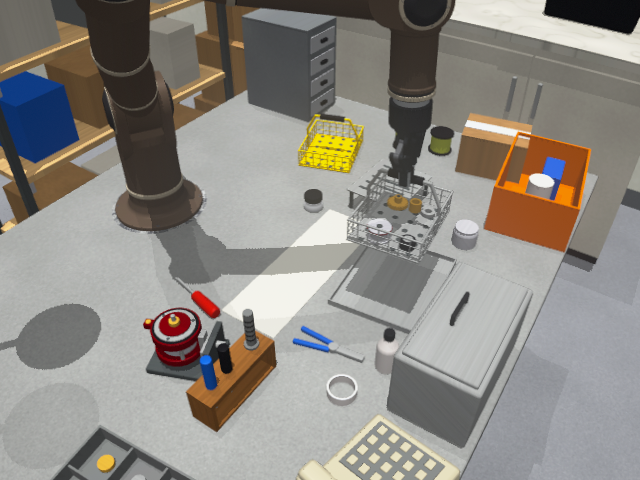

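View pics/w17.png

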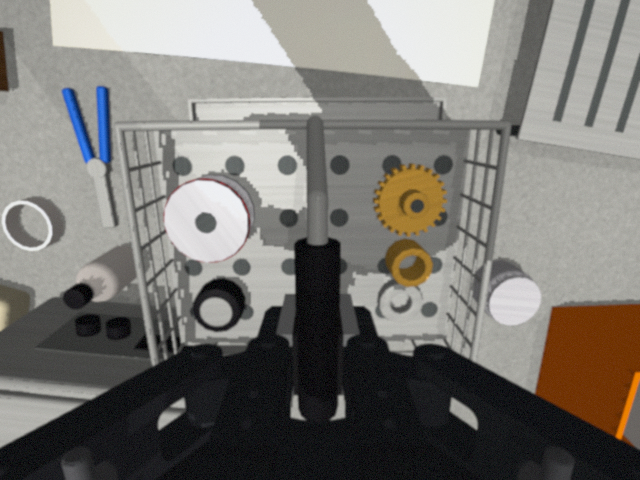

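The basket is over the tray, aligned with the tray edge at (315,105). Lowering it gently.

Request:
play_rows:
  hand: [5, 5, 5, 5, 5, 5, 5, 5, 5, 5, 5, 5, 5, 5, 5, 5, 5, 5, 5, 5]
  slide:
    - [15, -1, -1]
    - [35, -1, -1]
    - [57, -1, -2]
    - [80, -1, -3]
    - [102, -1, -4]
    - [120, -1, -5]
    - [133, -1, -6]
    - [142, -1, -6]
    - [148, -1, -6]
    - [152, -1, -7]
    - [155, -1, -7]
    - [157, -1, -7]
    - [159, -1, -7]
    - [160, -1, -7]
    - [161, -1, -7]
    - [162, -1, -7]
    - [163, -1, -7]
    - [163, -1, -7]
    - [163, -1, -7]
    - [163, -1, -7]
  spin: [0, 0, 0, 0, 0, 0, 0, 0, 0, 0, 0, 0, 0, 0, 0, 0, 0, 0, 0, 0]

```text
time: 32.93
eef_pos: [0.648, 0.0741, 0.1186]
orientation: [-0.073, 1.523, 0.073]
wrist_force: [-6.3, -7.9, 9.6]
finger_gap: 0.147
```

```bash
python3 -c "
from h import *
s,p,R=st();print(p.round(4),s['wrist_force'],s['finger_gap']*85.4)
im,d=viewer.capture('scene'); cv2.imwrite('pics/sc3.png',cv2.resize(im[150:350,280:500],None,fx=3,fy=3,interpolation=2))"
```

```text
[0.648  0.0741 0.1186] [-6.31487059 -7.90577281  9.60286257] 12.512687618119179
```

View pics/sc3.png

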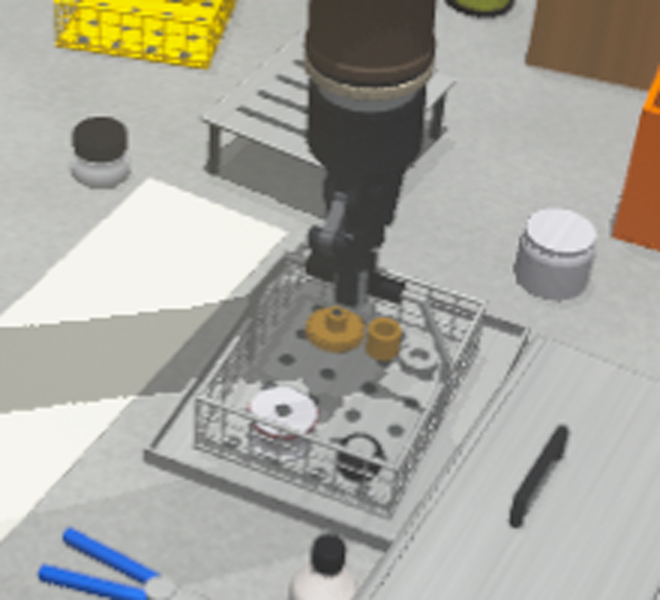

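The basket stands within the tray rim and the force shows floor contact. Releasing and lifting clear.

Request:
play_rows:
  hand: [20, 30, 40, 40, 40, 40, 40, 40, 40, 40, 40, 40, 40, 40]
  slide:
    - [0, 0, 0]
    - [0, 0, 0]
    - [0, 0, 0]
    - [0, 0, 0]
    - [-20, 0, 1]
    - [-60, 0, 3]
    - [-100, 0, 4]
    - [-140, 0, 6]
    - [-180, 0, 8]
    - [-180, 0, 8]
    - [-180, 0, 8]
    - [-180, 0, 8]
    - [-180, 0, 8]
    - [-180, 0, 8]
  spin: [0, 0, 0, 0, 0, 0, 0, 0, 0, 0, 0, 0, 0, 0]

```text
time: 34.15
eef_pos: [0.6472, 0.0741, 0.297]
orientation: [-0.074, 1.526, 0.073]
wrist_force: [0.1, 0.3, -0.9]
finger_gap: 0.466
```

```bash
cat > ck.py <<'E'
from h import *
s,p,R=st(); ci=viewer.camera_info('wrist'); im,d=viewer.capture('wrist'); cv2.imwrite('pics/w18.png',im); W=allcloud(ci,d)
print(s['time'],p.round(4),R.round(3).tolist(),np.round(s['qpos'],2),s['wrist_force'])
m=(W[...,2]>.048)&(W[...,2]<.065)&(W[...,0]>.53)&(W[...,0]<.77)&(W[...,1]>-.05)&(W[...,1]<.2);P=W[m]
print(cv2.minAreaRect((P[:,:2]*1000).astype(np.float32)),np.percentile(P[:,2],[50,95]))
m=(W[...,2]>.112)&(W[...,2]<.135)&(im.max(2)<60)&(W[...,0]>.58)&(W[...,0]<.72)&(abs(W[...,1]-.076)<.03);P=W[m];print(len(P))
if len(P):print(cv2.minAreaRect((P[:,:2]*1000).astype(np.float32)),np.percentile(P[:,2],[50,95]),np.polyfit(P[:,0],P[:,2],1))
E
python3 ck.py
```

```text
34.15 [0.6472 0.0741 0.297 ] [[0.044, -0.094, 0.995], [0.002, 0.996, 0.094], [-0.999, -0.002, 0.044]] [ 0.54  0.7  -1.24  1.45  0.69  1.42  0.97] [ 0.13526982  0.26542974 -0.93805971]
((647.4976806640625, 72.07070922851562), (151.89552307128906, 192.75765991210938), 5.566044330596924) [0.05382323 0.05529017]
1530
((647.2040405273438, 72.06233215332031), (69.24470520019531, 15.435799598693848), 5.812022686004639) [0.1248922  0.12664713] [0.00202776 0.12322721]
```

View pics/w18.png

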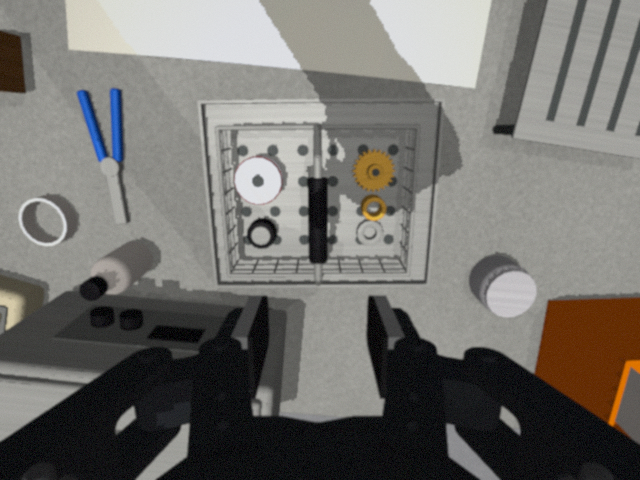

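The basket stands flat in the tray, with the rim measured at 54 mm, the bar top at 126.6 mm and yaw 5.6°. All five parts are inside. Now I'll turn the tool and go look at the reel and the rack.

Request:
play_rows:
  hand: [40, 40, 40, 40, 40, 40, 40, 40, 40, 40, 40, 40, 40, 40, 40, 40, 40, 40, 40, 40]
  slide:
    - [-43, -18, -12]
    - [-43, -36, -25]
    - [-43, -54, -37]
    - [-43, -72, -50]
    - [-43, -90, -62]
    - [-43, -108, -75]
    - [-43, -126, -87]
    - [-43, -144, -100]
    - [-43, -162, -112]
    - [-43, -180, -125]
    - [-43, -198, -137]
    - [-43, -216, -150]
    - [-43, -234, -162]
    - [-43, -252, -175]
    - [-43, -270, -187]
    - [-43, -288, -200]
    - [-43, -306, -212]
    - [-43, -324, -225]
    - [-43, -342, -237]
    - [-43, -362, -250]
  spin: [0.1, 0.2, 0.32, 0.44, 0.56, 0.68, 0.8, 0.92, 1.04, 1.16, 1.28, 1.4, 1.52, 1.64, 1.76, 1.88, 2.0, 2.1, 2.2, 2.3]

```text
time: 35.87
eef_pos: [0.4298, -0.3101, 0.3294]
orientation: [1.695, 0.817, -1.621]
wrist_force: [-0.1, -0.4, 0.1]
finger_gap: 0.466
```

```bash
python3 -c "
from h import *
s,p,R=st();print(p.round(4),R.round(3).tolist(),np.round(s['qpos'],2)); print(plan([.43,-.31,.33]),np.degrees(np.arctan2(R[1,1],R[0,1])))"
```

```text
[ 0.4298 -0.3101  0.3294] [[0.043, 0.801, -0.596], [0.003, -0.597, -0.802], [-0.999, 0.033, -0.028]] [ 1.25  0.27 -0.86  1.69  0.19  1.23 -0.28]
[-0.6  0.2 -0.2] -36.68979596616063
```

Request:
play_rows:
  hand: [36, 36, 36, 36, 36, 36, 36, 36, 36, 36, 36, 36]
  slide:
    - [0, 0, 0]
    - [0, 0, 0]
    - [0, 0, 0]
    - [0, 0, 0]
    - [0, 0, 0]
    - [0, 0, 0]
    - [0, 0, 0]
    - [0, 0, 0]
    - [0, 0, 0]
    - [0, 0, 0]
    - [0, 0, 0]
    - [0, 0, 0]
  spin: [0.12, 0.24, 0.36, 0.48, 0.6, 0.72, 0.84, 0.93, 0.93, 0.93, 0.93, 0.93]

```text
time: 36.87
eef_pos: [0.4297, -0.31, 0.3291]
orientation: [2.269, 0.007, -2.173]
wrist_force: [-0.0, -0.1, 0.4]
finger_gap: 0.42
```

```bash
cat > reel.py <<'E'
from h import *
import pickle,sys
n=sys.argv[1]
s,p,R=st(); ci=viewer.camera_info('wrist'); im,d=viewer.capture('wrist'); cv2.imwrite(f'pics/w{n}.png',im); W=allcloud(ci,d)
pickle.dump((ci,im,d,p,R),open(f'w{n}.pkl','wb'))
print(s['time'],p.round(4),R.round(3).tolist(),np.round(s['qpos'],2))
def mk(x0,x1,y0,y1,z0,z1): return (W[...,0]>x0)&(W[...,0]<x1)&(W[...,1]>y0)&(W[...,1]<y1)&(W[...,2]>z0)&(W[...,2]<z1)
for nm,a in dict(cover=(.34,.47,-.4,-.26,.086,.1),shaft=(.38,.43,-.36,-.3,.108,.13),pickh=(.5,.57,-.31,-.24,.1,.17),picktop=(.5,.57,-.31,-.24,.152,.17),collar=(.5,.57,-.31,-.24,.077,.085),plate=(.49,.59,-.45,-.22,.071,.0765)).items():
    P=W[mk(*a)]
    if len(P)<4: print(nm,len(P)); continue
    r=cv2.minAreaRect((P[:,:2]*1000).astype(np.float32)); print(nm,len(P),np.round(r[0],1),np.round(r[1],1),round(r[2],1),'bbox mid',((P.min(0)+P.max(0))/2).round(4)[:2],'ext',np.ptp(P,axis=0).round(4)[:2],'z',np.percentile(P[:,2],[5,50,95]).round(4))
E
python3 reel.py 19
```

```text
36.8667 [ 0.4297 -0.31    0.3291] [[0.043, 0.003, -0.999], [0.003, -1.0, -0.003], [-0.999, -0.003, -0.043]] [ 1.13  0.24 -0.7   1.7   0.14  1.22 -1.16]
cover 6033 [ 404.2 -331.1] [92.  91.5] 66.0 bbox mid [ 0.3983 -0.3311] ext [0.1034 0.0908] z [0.0914 0.095  0.0996]
shaft 216 [ 404.9 -330.9] [18.7 17.7] 59.6 bbox mid [ 0.4045 -0.3312] ext [0.0187 0.0181] z [0.1081 0.1089 0.121 ]
pickh 711 [ 537.1 -277.6] [17.6 17.9] 88.8 bbox mid [ 0.5371 -0.2776] ext [0.0179 0.0177] z [0.1114 0.1606 0.1621]
picktop 509 [ 537.4 -277.5] [17.3 17.4] 1.5 bbox mid [ 0.5373 -0.2775] ext [0.0174 0.0174] z [0.1578 0.161  0.1622]
collar 285 [ 538.1 -278.2] [58.4 51.5] 90.0 bbox mid [ 0.5381 -0.2782] ext [0.0515 0.0584] z [0.0773 0.0809 0.0825]
plate 7802 [ 537.5 -332.3] [171.2  56.5] 89.3 bbox mid [ 0.5374 -0.3325] ext [0.0581 0.1711] z [0.0737 0.075  0.0762]
```

View pics/w19.png

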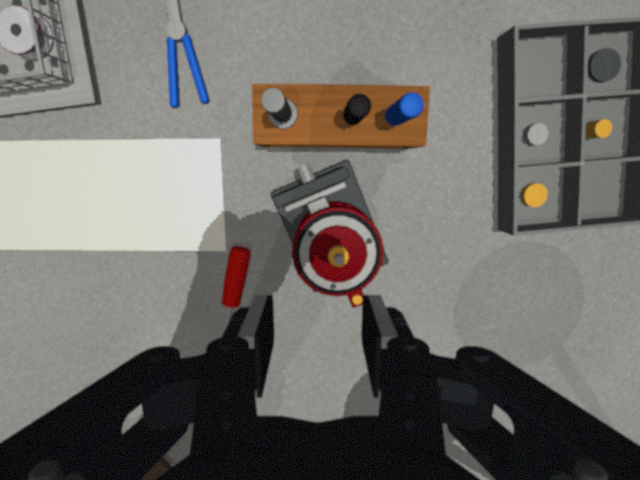

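The reel axis reads (404.6, -331.0) and the pick (537.3, -277.6), and the plate middle agrees with the pick. I'll rectify the reel face at joint height to get the lug direction and check the axis.

```bash
cat > ortho.py <<'E'
from h import *
import pickle,sys
n=sys.argv[1]; cx,cy=float(sys.argv[2]),float(sys.argv[3])
ci,im,d,p,R=pickle.load(open(f'w{n}.pkl','rb')); W=allcloud(ci,d)
res=0.0002; N=700; ii,jj=np.mgrid[0:N,0:N]
X=np.stack([cx-(ii-N/2)*res,cy-(jj-N/2)*res,np.full(ii.shape,.092)],-1) # up=+x, left=+y
uv=proj(ci,X).astype(np.float32); o=cv2.remap(im,uv[...,0],uv[...,1],cv2.INTER_CUBIC)
def px(x,y): return (int(N/2-(y-cy)/res),int(N/2-(x-cx)/res))
# lug
r=np.hypot(W[...,0]-cx,W[...,1]-cy); m=(r>.050)&(r<.066)&(W[...,2]>.078)&(W[...,2]<.11); P=W[m]
a=np.degrees(np.arctan2(P[:,1]-cy,P[:,0]-cx)); print('lug',len(P),np.percentile(a,[2,50,98]).round(1),P.mean(0).round(4),r[m].max())
# dark joint by polar
pol=[]
g=cv2.cvtColor(o,cv2.COLOR_BGR2GRAY).astype(float)
pts=[]
for th in np.radians(np.arange(0,360,3)):
    rr=np.arange(.034,.0455,.0002); q=np.stack([cx+rr*np.cos(th),cy+rr*np.sin(th)],-1)
    v=np.array([g[min(max(px(*k)[1],0),N-1),min(max(px(*k)[0],0),N-1)] for k in q]); v=cv2.GaussianBlur(v[:,None],(1,9),0)[:,0]
    k=v.argmin(); pts.append([*q[k],v[k],rr[k]])
pts=np.array(pts); A=np.c_[2*pts[:,:2],np.ones(len(pts))]; w=np.ones(len(pts),bool)
for _ in range(4):
    s,*_r=np.linalg.lstsq(A[w],(pts[w,:2]**2).sum(1),rcond=None); rad=np.sqrt(s[2]+s[0]**2+s[1]**2); e=abs(np.hypot(pts[:,0]-s[0],pts[:,1]-s[1])-rad); w=e<max(.0008,1.5*np.median(e))
print('joint circle',s[:2].round(4),rad.round(4),w.sum())
cv2.circle(o,px(cx,cy),int(.041/res),(0,255,0),1); 
for k in pts: cv2.circle(o,px(k[0],k[1]),1,(255,255,0),-1)
cv2.imwrite(f'pics/o{n}.png',o[50:650])
E
python3 ortho.py 19 .4046 -.3310
```

```text
lug 259 [-164.8 -148.9   32.7] [ 0.4027 -0.3314  0.0877] 0.061128382747030155
joint circle [ 0.4038 -0.3311] 0.0406 105
```

View pics/o19.png

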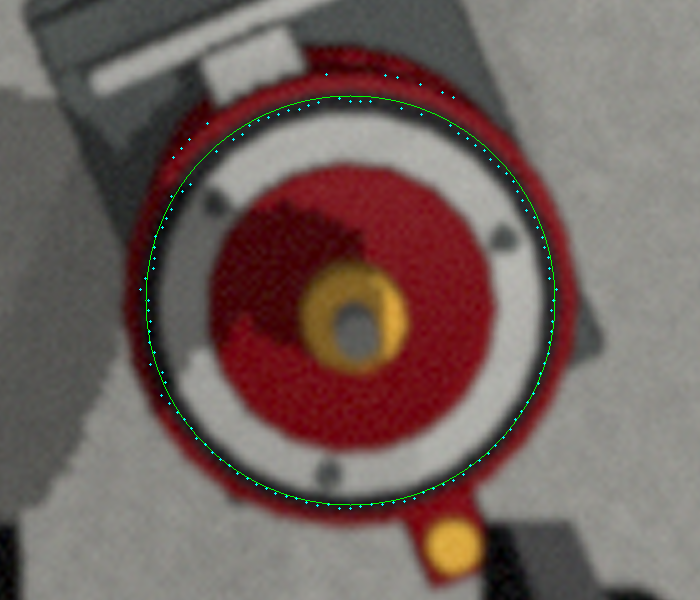

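The rectified view shows the joint ring centred near (0.404, -0.331) with the green 41 mm circle on the dark joint. The lug screw at (454,546) gives a lug direction of about -157°. Now grasp the pick.

```bash
python3 -c "
from h import *
print(plan([.5373,-.2775,.25]),plan([.5373,-.2775,.126]))"
```

```text
[  83.9  -32.1 -104.1] [207.8 -31.7 -98.8]
```

Request:
play_rows:
  hand: [36, 36, 36, 36, 36, 36, 36, 36, 36, 36, 36, 36, 36, 36, 36, 8, 8, 8, 8, 8]
  slide:
    - [20, -32, -104]
    - [60, -32, -104]
    - [84, -32, -104]
    - [84, -32, -104]
    - [84, -32, -104]
    - [84, -32, -104]
    - [110, -32, -103]
    - [135, -32, -102]
    - [160, -32, -101]
    - [185, -32, -100]
    - [208, -32, -99]
    - [208, -32, -99]
    - [208, -32, -99]
    - [208, -32, -99]
    - [208, -32, -99]
    - [208, -32, -99]
    - [208, -32, -99]
    - [208, -32, -99]
    - [208, -32, -99]
    - [208, -32, -99]
  spin: [0, 0, 0, 0, 0, 0, 0, 0, 0, 0, 0, 0, 0, 0, 0, 0, 0, 0, 0, 0]
  newtons: 60

```text
time: 38.58
eef_pos: [0.5382, -0.2776, 0.1271]
orientation: [2.27, 0.005, -2.171]
wrist_force: [-0.7, 0.1, 6.6]
finger_gap: 0.198
```

```bash
python3 reel.py 20; python3 -c "
from h import *
s,p,R=st(); print(s['finger_gap']*85.4,s['wrist_force'],R[:,0]); print(plan(p+[0,0,.12]))
im,d=viewer.capture('scene'); cv2.imwrite('pics/sc4.png',cv2.resize(im[200:440,120:340],None,fx=2.5,fy=2.5,interpolation=2))"
```

```text
38.5833 [ 0.5382 -0.2776  0.1271] [[0.045, 0.003, -0.999], [0.002, -1.0, -0.003], [-0.999, -0.001, -0.045]] [ 0.86  0.57 -0.63  1.77  0.4   0.89 -1.5 ]
cover 0
shaft 0
pickh 18087 [ 538. -275.] [27.2 70.1] 0.3 bbox mid [ 0.538 -0.275] ext [0.0275 0.07  ] z [0.1194 0.1596 0.1675]
picktop 11999 [ 538. -275.] [27.2 70.1] 0.3 bbox mid [ 0.538 -0.275] ext [0.0275 0.07  ] z [0.1543 0.1616 0.168 ]
collar 907 [ 547.7 -272.3] [43.2 23. ] 47.9 bbox mid [ 0.5504 -0.2739] ext [0.03   0.0378] z [0.0785 0.081  0.0829]
plate 21235 [ 537.1 -332.8] [170.7  57. ] 89.6 bbox mid [ 0.5371 -0.3328] ext [0.058  0.1709] z [0.0739 0.075  0.076 ]
16.303157711245657 [-1.51499409 -0.34637354  6.94024624] [ 0.04485079  0.0016475  -0.99899234]
[-119.9   -0.2   -5.4]
```

View pics/sc4.png

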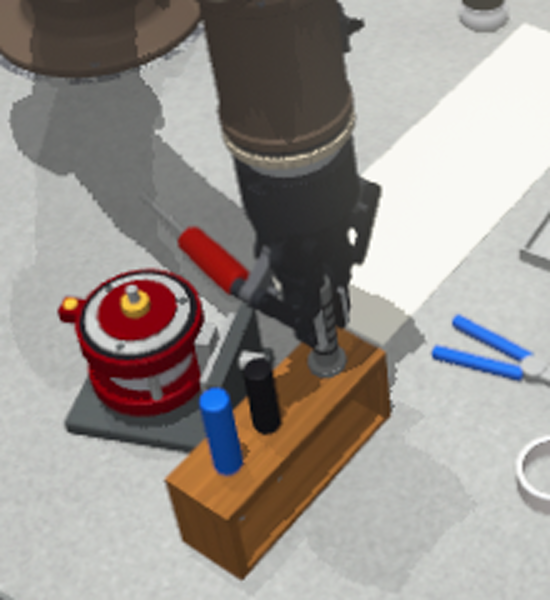

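The handle is gripped at (328,310). Lifting straight out.

Request:
play_rows:
  hand: [8, 8, 8, 8, 8, 8, 8, 8, 8, 8, 8, 8, 8]
  slide:
    - [-8, 0, 0]
    - [-20, 0, -1]
    - [-35, 0, -2]
    - [-50, 0, -2]
    - [-65, 0, -3]
    - [-80, 0, -4]
    - [-95, 0, -4]
    - [-110, 0, -5]
    - [-120, 0, -5]
    - [-120, 0, -5]
    - [-120, 0, -5]
    - [-120, 0, -5]
    - [-120, 0, -5]
  spin: [0, 0, 0, 0, 0, 0, 0, 0, 0, 0, 0, 0, 0]

```text
time: 39.77
eef_pos: [0.5373, -0.2776, 0.2462]
orientation: [2.269, 0.006, -2.173]
wrist_force: [-0.3, -0.2, -1.0]
finger_gap: 0.193
```

```bash
python3 reel.py 21|head -1; python3 -c "
from h import *
s,p,R=st(); print(s['finger_gap']*85.4,s['wrist_force'])
import pickle
ci=viewer.camera_info('scene');im,d=viewer.capture('scene'); pickle.dump((ci,im,d,p,R),open('sc5.pkl','wb')); cv2.imwrite('pics/sc5.png',cv2.resize(im[200:440,120:340],None,fx=2.5,fy=2.5,interpolation=2))
# expected tip
tip=np.array([p[0],p[1],p[2]-.109]); print(proj(ci,tip))"
```

```text
39.7667 [ 0.5373 -0.2776  0.2462] [[0.043, 0.003, -0.999], [0.002, -1.0, -0.003], [-0.999, -0.002, -0.043]] [ 0.91  0.44 -0.69  1.65  0.29  1.12 -1.41]
16.67014912862365 [ 0.40864841 -0.10694379 -0.92927467]
[247.2529288  320.97498828]
```

View pics/sc5.png

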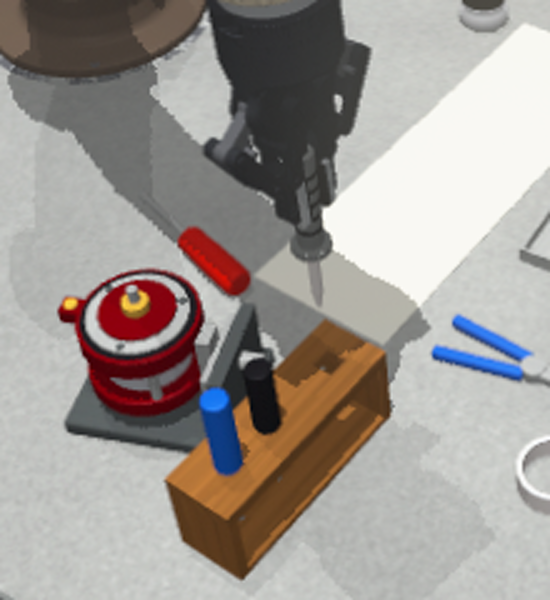

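View pics/w21.png

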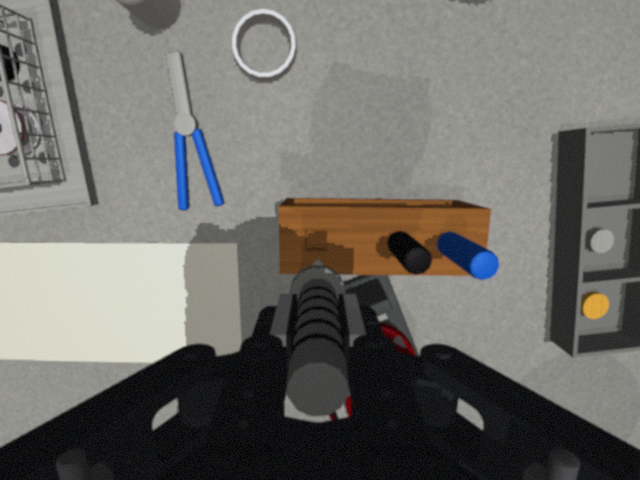

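The pick is out and hangs straight. Its tip at scene pixel about (247,322) matches the prediction of 110 mm below the TCP. I'll check its tilt and tip offset from the depth.

```bash
cat > tip.py <<'E'
from h import *
import pickle,sys
ci,im,d,p,R=pickle.load(open(sys.argv[1],'rb')); W=allcloud(ci,d)
m=(np.hypot(W[...,0]-p[0],W[...,1]-p[1])<.02)&(W[...,2]>p[2]-.118)&(W[...,2]<p[2]-.02)
P=W[m]; cam=-np.array(ci['R']).T@ci['t']
for lo in np.arange(-.116,-.02,.008):
    q=P[(P[:,2]-p[2]>lo)&(P[:,2]-p[2]<=lo+.008)]
    if len(q)>0: print(round(lo+.004,3),len(q),(np.median(q,0)-p).round(4)[:2],((q.min(0)+q.max(0))/2-p).round(4)[:2])
print('min z rel',P[:,2].min()-p[2])
o=im.copy()
for dx in (0,.0047):
    for h in (0,.061,.1): 
        u=proj(ci,[p[0]+dx*(1-h/.11),p[1],p[2]-.110+h]); print(dx,h,u.round(1))
        
c=proj(ci,[p[0],p[1],p[2]-.08]).astype(int); x0,y0=c-[25,30]
cr=cv2.resize(im[y0:y0+60,x0:x0+50],None,fx=10,fy=10,interpolation=2)
for dx,col in ((0,(0,255,0)),(.0047,(0,0,255))):
    a=[tuple(((proj(ci,[p[0]+dx*(1-h/.11),p[1],p[2]-.110+h])-[x0,y0])*10+5).astype(int).tolist()) for h in (0,.08)]; cv2.line(cr,a[0],a[1],col,1)
cv2.imwrite('pics/tip_%s.png'%sys.argv[1][:-4],cr)
E
python3 tip.py sc5.pkl
```

```text
-0.112 1 [ 0.0002 -0.0011] [ 0.0002 -0.0011]
-0.104 8 [ 0.0015 -0.0009] [ 0.     -0.0011]
-0.096 13 [ 0.0021 -0.0027] [ 0.0014 -0.0017]
-0.088 16 [ 0.0021 -0.003 ] [ 0.0014 -0.0017]
-0.08 13 [ 0.0029 -0.0027] [ 0.0015 -0.0015]
-0.072 17 [ 0.002  -0.0029] [ 0.001  -0.0018]
-0.064 8 [ 0.0021 -0.0031] [ 0.0014 -0.0025]
-0.056 6 [ 0.0115 -0.005 ] [ 0.0045 -0.0064]
-0.048 111 [ 0.0067 -0.0078] [ 0.0002 -0.001 ]
-0.04 44 [ 0.0052 -0.0058] [ 0.0017 -0.0011]
-0.032 35 [ 0.0059 -0.0063] [ 0.0029 -0.0037]
-0.024 19 [ 0.0081 -0.0037] [ 0.0074 -0.0025]
min z rel -0.11050647080467155
0 0 [247.3 321.4]
0 0.061 [244.1 296.6]
0 0.1 [242.  279.7]
0.0047 0 [249.4 322.5]
0.0047 0.061 [245.1 297.2]
0.0047 0.1 [242.2 279.8]
```

View pics/tip_sc5.png

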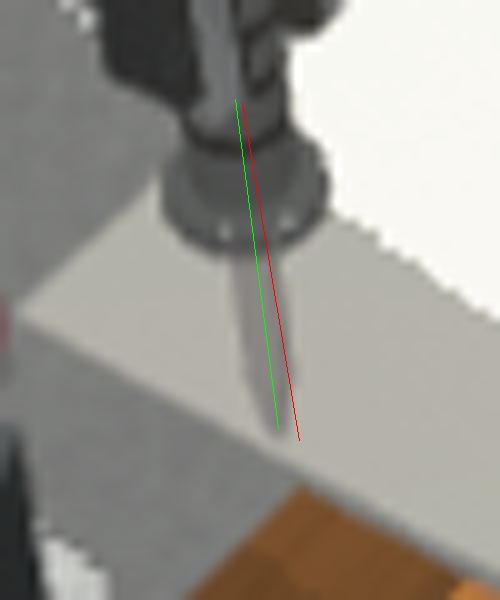

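The pick is vertical (the green line matches), with the tip at TCP + (0, 0, -110.5 mm). Moving above the joint at the lug.

```bash
python3 -c "
from h import *
print(plan([.365,-.347,.265]),plan([.365,-.347,.225]))"
```

```text
[-26.3  68.9 171.7] [ 13.6  69.  173.4]
```

Request:
play_rows:
  hand: [8, 8, 8, 8, 8, 8, 8, 8, 8, 8, 8, 8, 8, 8, 8, 8, 8, 8, 8, 8]
  slide:
    - [-10, 2, 5]
    - [-20, 6, 15]
    - [-26, 12, 30]
    - [-26, 20, 50]
    - [-26, 28, 70]
    - [-26, 36, 90]
    - [-26, 44, 110]
    - [-26, 52, 130]
    - [-26, 60, 150]
    - [-26, 66, 165]
    - [-26, 69, 172]
    - [-26, 69, 172]
    - [-20, 69, 172]
    - [-10, 69, 172]
    - [0, 69, 173]
    - [8, 69, 173]
    - [14, 69, 173]
    - [14, 69, 173]
    - [14, 69, 173]
    - [14, 69, 173]
  spin: [0, 0, 0, 0, 0, 0, 0, 0, 0, 0, 0, 0, 0, 0, 0, 0, 0, 0, 0, 0]

```text
time: 41.53
eef_pos: [0.3658, -0.347, 0.2247]
orientation: [2.269, 0.006, -2.172]
wrist_force: [0.5, -0.1, -0.2]
finger_gap: 0.193
```

```bash
cat > see.py <<'E'
from h import *
import pickle,sys
n=sys.argv[1]
s,p,R=st(); print(s['time'],p.round(4),R[:,0].round(4),s['wrist_force'].round(1) if hasattr(s['wrist_force'],'round') else s['wrist_force'],np.round(s['qpos'],2))
C=np.array([.4041,-.3311]); tip=p+[0.0003,-.0005,-.1105]; dd=tip[:2]-C; print('tip',tip.round(4),'r',np.hypot(*dd)*1000,'ang',np.degrees(np.arctan2(dd[1],dd[0])))
for c,(w,h) in dict(scene=(80,60),top=(80,60)).items():
    ci=viewer.camera_info(c);im,d=viewer.capture(c); pickle.dump((ci,im,d,p,R),open(f'{c}_{n}.pkl','wb'))
    q=proj(ci,[*C,.095]).astype(int); x0,y0=max(q[0]-40,0),max(q[1]-30-(15 if c=='scene' else 0),0); cr=cv2.resize(im[y0:y0+60,x0:x0+80],None,fx=8 if c=='scene' else 5,fy=8 if c=='scene' else 5,interpolation=2)
    k=8 if c=='scene' else 5
    a=tuple(((proj(ci,tip)-[x0,y0])*k+k/2).astype(int).tolist()); cv2.circle(cr,a,3,(0,255,0),1)
    th=np.linspace(0,2*np.pi,100); pts=((proj(ci,np.c_[C[0]+.041*np.cos(th),C[1]+.041*np.sin(th),np.full(100,.092)])-[x0,y0])*k+k/2).astype(np.int32); cv2.polylines(cr,[pts],True,(255,255,0),1)
    cv2.imwrite(f'pics/{c}_{n}.png',cr)
E
python3 see.py a; python3 -c "
from h import *
print(plan([.365,-.347,.2065]),plan([.365,-.347,.2045]))"
```

```text
41.5333 [ 0.3658 -0.347   0.2247] [ 0.0438  0.0025 -0.999 ] [ 0.5 -0.1 -0.2] [ 1.25  0.29 -0.68  1.9   0.18  0.99 -1.07]
tip [ 0.3661 -0.3475  0.1142] r 41.38719943640603 ang -156.729004830762
[18.5 -0.1  1.6] [20.5 -0.1  1.6]
```

View pics/scene_a.png

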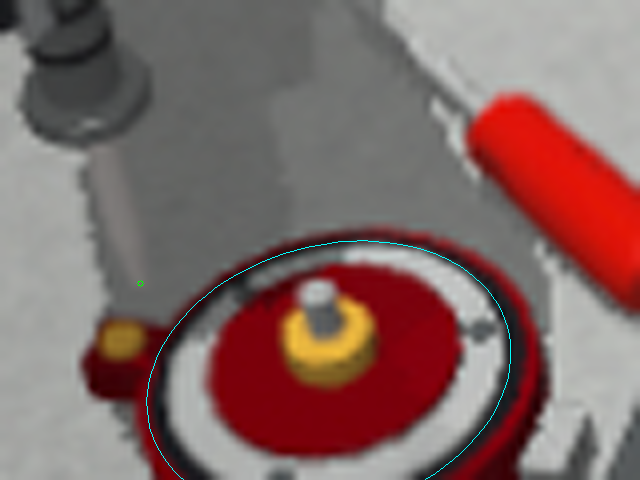

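View pics/top_a.png

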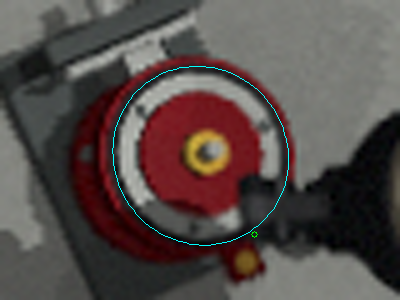

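The predicted tip dot matches the pick in the scene view (140,280). Scene and wrist agree on the reel axis within about 1.5 mm, so I take (0.4049, -0.3307). Descending slowly to the joint beside the lug.

Request:
play_rows:
  hand: [8, 8, 8, 8, 8, 8, 8, 8, 8, 8, 8, 8, 8, 8, 8, 8, 8, 8]
  slide:
    - [2, 0, 0.2]
    - [4, 0, 0.2]
    - [6, -0.5, 0.2]
    - [8, -0.7, 0.2]
    - [10, -0.7, 0.2]
    - [11.5, -0.7, 0.2]
    - [13, -0.7, 0.2]
    - [14.5, -0.7, 0.2]
    - [16, -0.7, 0.2]
    - [17, -0.7, 0.2]
    - [18, -0.7, 0.2]
    - [19, -0.7, 0.2]
    - [20, -0.7, 0.2]
    - [20.5, -0.7, 0.2]
    - [20.5, -0.7, 0.2]
    - [20.5, -0.7, 0.2]
    - [20.5, -0.7, 0.2]
    - [20.5, -0.7, 0.2]
  spin: [0, 0, 0, 0, 0, 0, 0, 0, 0, 0, 0, 0, 0, 0, 0, 0, 0, 0]

```text
time: 43.13
eef_pos: [0.3665, -0.3464, 0.2046]
orientation: [2.269, 0.005, -2.171]
wrist_force: [0.2, -0.3, 0.3]
finger_gap: 0.196
```

```bash
sed -i 's/C=np.array(\[.4041,-.3311\])/C=np.array([.4049,-.3307])/' see.py; python3 see.py b
cat > arc.py <<'E'
from h import *
import sys
k=int(sys.argv[1]); n=int(sys.argv[2]) if len(sys.argv)>2 else 20
s,p,R=st(); Ct=np.array([.4046,-.3302]); d=p[:2]-Ct
a0=np.degrees(np.arctan2(d[1],d[0])); a1=-157-45*k
while a0-a1>180: a0-=360
while a0-a1<-180: a0+=360
print(s['time'],'p',p.round(4),'r',round(np.hypot(*d)*1000,2),'ang',round(a0,1),'F',np.round(s['wrist_force'],1),'q',np.round(s['qpos'],2),'tilt',R[:,0].round(3)[:2])
r=[]
for i in range(1,n+1):
    a=np.radians(a0+(a1-a0)*i/n); T=np.array([*(Ct+.0415*np.array([np.cos(a),np.sin(a)])),.2045]); r.append((R.T@(T-p)*1000).round(1).tolist())
print(r)
E
python3 arc.py 1
```

```text
43.1333 [ 0.3665 -0.3464  0.2046] [ 0.0442  0.0018 -0.999 ] [ 0.2 -0.3  0.3] [ 1.24  0.31 -0.67  1.93  0.2   0.94 -1.09]
tip [ 0.3668 -0.3469  0.0941] r 41.45764506412648 ang -156.94459581055955
43.2333 p [ 0.3664 -0.3465  0.2046] r 41.5 ang -156.9 F [ 0.6 -0.4  0.1] q [ 1.24  0.31 -0.67  1.93  0.2   0.94 -1.09] tilt [0.044 0.002]
[[0.1, -1.5, 0.6], [0.1, -3.1, 1.2], [0.0, -4.6, 1.6], [0.0, -6.2, 2.1], [0.0, -7.8, 2.4], [-0.0, -9.4, 2.7], [-0.0, -11.0, 3.0], [-0.0, -12.6, 3.1], [-0.0, -14.2, 3.2], [-0.0, -15.9, 3.3], [-0.0, -17.5, 3.3], [-0.0, -19.1, 3.2], [0.0, -20.8, 3.0], [0.0, -22.4, 2.8], [0.0, -24.0, 2.5], [0.0, -25.6, 2.2], [0.1, -27.2, 1.8], [0.1, -28.7, 1.3], [0.1, -30.3, 0.8], [0.1, -31.8, 0.2]]
```

View pics/scene_b.png

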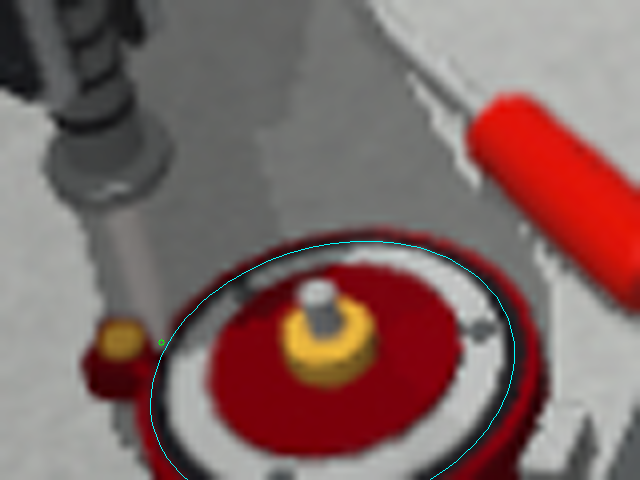

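The tip sits at (158,338), at the joint beside the lug. Starting the pass, clockwise from above (towards +y first).

Request:
play_rows:
  hand: [8, 8, 8, 8, 8, 8, 8, 8, 8, 8, 8, 8, 8, 8, 8, 8, 8, 8, 8, 8]
  slide:
    - [0.1, -1.5, 0.6]
    - [0.1, -3.1, 1.2]
    - [0.0, -4.6, 1.6]
    - [0.0, -6.2, 2.1]
    - [0.0, -7.8, 2.4]
    - [0.0, -9.4, 2.7]
    - [0.0, -11.0, 3.0]
    - [0.0, -12.6, 3.1]
    - [0.0, -14.2, 3.2]
    - [0.0, -15.9, 3.3]
    - [0.0, -17.5, 3.3]
    - [0.0, -19.1, 3.2]
    - [0.0, -20.8, 3.0]
    - [0.0, -22.4, 2.8]
    - [0.0, -24.0, 2.5]
    - [0.0, -25.6, 2.2]
    - [0.1, -27.2, 1.8]
    - [0.1, -28.7, 1.3]
    - [0.1, -30.3, 0.8]
    - [0.1, -31.8, 0.2]
  spin: [0, 0, 0, 0, 0, 0, 0, 0, 0, 0, 0, 0, 0, 0, 0, 0, 0, 0, 0, 0]

```text
time: 44.9
eef_pos: [0.3662, -0.3144, 0.2045]
orientation: [2.269, 0.005, -2.171]
wrist_force: [0.2, -0.5, -0.7]
finger_gap: 0.193
```

```bash
python3 arc.py 2
```

```text
44.9 p [ 0.3662 -0.3144  0.2045] r 41.5 ang -202.3 F [ 0.2 -0.5 -0.7] q [ 1.22  0.27 -0.69  1.97  0.19  0.93 -1.13] tilt [0.044 0.002]
[[0.1, -1.5, -0.6], [0.1, -2.9, -1.3], [0.1, -4.4, -2.1], [0.2, -5.8, -2.9], [0.2, -7.1, -3.8], [0.3, -8.5, -4.7], [0.3, -9.8, -5.7], [0.4, -11.0, -6.7], [0.4, -12.2, -7.8], [0.5, -13.4, -8.9], [0.5, -14.5, -10.1], [0.6, -15.6, -11.3], [0.6, -16.6, -12.5], [0.7, -17.6, -13.8], [0.7, -18.5, -15.1], [0.8, -19.4, -16.5], [0.9, -20.2, -17.9], [0.9, -21.0, -19.3], [1.0, -21.7, -20.7], [1.1, -22.4, -22.2]]
```

Tracking is exact (r 41.5 mm, no force). Continuing with the second segment.

Request:
play_rows:
  hand: [8, 8, 8, 8, 8, 8, 8, 8, 8, 8, 8, 8, 8, 8, 8, 8, 8, 8, 8, 8]
  slide:
    - [0.1, -1.5, -0.6]
    - [0.1, -2.9, -1.3]
    - [0.1, -4.4, -2.1]
    - [0.2, -5.8, -2.9]
    - [0.2, -7.1, -3.8]
    - [0.3, -8.5, -4.7]
    - [0.3, -9.8, -5.7]
    - [0.4, -11.0, -6.7]
    - [0.4, -12.2, -7.8]
    - [0.5, -13.4, -8.9]
    - [0.5, -14.5, -10.1]
    - [0.6, -15.6, -11.3]
    - [0.6, -16.6, -12.5]
    - [0.7, -17.6, -13.8]
    - [0.7, -18.5, -15.1]
    - [0.8, -19.4, -16.5]
    - [0.9, -20.2, -17.9]
    - [0.9, -21.0, -19.3]
    - [1.0, -21.7, -20.7]
    - [1.1, -22.4, -22.2]
  spin: [0, 0, 0, 0, 0, 0, 0, 0, 0, 0, 0, 0, 0, 0, 0, 0, 0, 0, 0, 0]

```text
time: 46.57
eef_pos: [0.3885, -0.292, 0.2045]
orientation: [2.269, 0.005, -2.171]
wrist_force: [-0.4, -0.7, 0.3]
finger_gap: 0.196
```

```bash
python3 see.py c; python3 arc.py 3
```

```text
46.5667 [ 0.3885 -0.292   0.2045] [ 0.0442  0.0019 -0.999 ] [-0.4 -0.7  0.3] [ 1.16  0.28 -0.7   1.97  0.2   0.93 -1.2 ]
tip [ 0.3888 -0.2925  0.094 ] r 41.48428316280605 ang 112.81105522990173
46.6667 p [ 0.3886 -0.2918  0.2045] r 41.57 ang -247.4 F [-0.4  0.2 -0. ] q [ 1.16  0.28 -0.7   1.97  0.2   0.93 -1.2 ] tilt [0.044 0.002]
[[0.0, -0.5, -1.5], [0.1, -1.1, -3.1], [0.2, -1.5, -4.6], [0.3, -1.9, -6.2], [0.3, -2.3, -7.7], [0.4, -2.6, -9.3], [0.5, -2.8, -10.9], [0.5, -2.9, -12.5], [0.6, -3.0, -14.1], [0.7, -3.1, -15.7], [0.8, -3.0, -17.4], [0.8, -2.9, -19.0], [0.9, -2.8, -20.6], [1.0, -2.6, -22.2], [1.0, -2.3, -23.8], [1.1, -2.0, -25.3], [1.2, -1.6, -26.9], [1.2, -1.1, -28.4], [1.3, -0.6, -30.0], [1.4, 0.0, -31.5]]
```

View pics/scene_c.png

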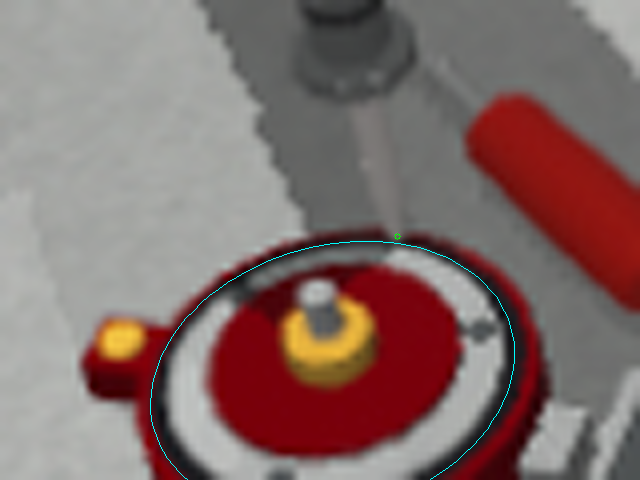

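The tip tracks on the joint at (395,235). Third segment.

Request:
play_rows:
  hand: [8, 8, 8, 8, 8, 8, 8, 8, 8, 8, 8, 8, 8, 8, 8, 8, 8, 8, 8, 8]
  slide:
    - [0.0, -0.5, -1.5]
    - [0.1, -1.1, -3.1]
    - [0.2, -1.5, -4.6]
    - [0.3, -1.9, -6.2]
    - [0.3, -2.3, -7.7]
    - [0.4, -2.6, -9.3]
    - [0.5, -2.8, -10.9]
    - [0.5, -2.9, -12.5]
    - [0.6, -3.0, -14.1]
    - [0.7, -3.1, -15.7]
    - [0.8, -3.0, -17.4]
    - [0.8, -2.9, -19.0]
    - [0.9, -2.8, -20.6]
    - [1.0, -2.6, -22.2]
    - [1.0, -2.3, -23.8]
    - [1.1, -2.0, -25.3]
    - [1.2, -1.6, -26.9]
    - [1.2, -1.1, -28.4]
    - [1.3, -0.6, -30.0]
    - [1.4, 0.0, -31.5]
  spin: [0, 0, 0, 0, 0, 0, 0, 0, 0, 0, 0, 0, 0, 0, 0, 0, 0, 0, 0, 0]

```text
time: 48.33
eef_pos: [0.4204, -0.2918, 0.2045]
orientation: [2.27, 0.006, -2.171]
wrist_force: [-0.2, -0.6, -1.3]
finger_gap: 0.196
```

```bash
python3 arc.py 4
```

```text
48.3333 p [ 0.4204 -0.2918  0.2045] r 41.51 ang -292.3 F [-0.2 -0.6 -1.3] q [ 1.1   0.33 -0.7   1.91  0.23  0.95 -1.26] tilt [0.044 0.002]
[[0.1, 0.7, -1.5], [0.1, 1.4, -2.9], [0.2, 2.1, -4.4], [0.2, 2.9, -5.7], [0.3, 3.8, -7.1], [0.4, 4.7, -8.4], [0.4, 5.7, -9.7], [0.5, 6.7, -11.0], [0.5, 7.8, -12.2], [0.6, 8.9, -13.4], [0.6, 10.1, -14.5], [0.7, 11.3, -15.6], [0.7, 12.5, -16.6], [0.7, 13.8, -17.6], [0.8, 15.1, -18.5], [0.8, 16.5, -19.4], [0.9, 17.9, -20.2], [0.9, 19.3, -21.0], [0.9, 20.8, -21.7], [0.9, 22.2, -22.3]]
```

Request:
play_rows:
  hand: [8, 8, 8, 8, 8, 8, 8, 8, 8, 8, 8, 8, 8, 8, 8, 8, 8, 8, 8, 8]
  slide:
    - [0.1, 0.7, -1.5]
    - [0.1, 1.4, -2.9]
    - [0.2, 2.1, -4.4]
    - [0.2, 2.9, -5.7]
    - [0.3, 3.8, -7.1]
    - [0.4, 4.7, -8.4]
    - [0.4, 5.7, -9.7]
    - [0.5, 6.7, -11.0]
    - [0.5, 7.8, -12.2]
    - [0.6, 8.9, -13.4]
    - [0.6, 10.1, -14.5]
    - [0.7, 11.3, -15.6]
    - [0.7, 12.5, -16.6]
    - [0.7, 13.8, -17.6]
    - [0.8, 15.1, -18.5]
    - [0.8, 16.5, -19.4]
    - [0.9, 17.9, -20.2]
    - [0.9, 19.3, -21.0]
    - [0.9, 20.8, -21.7]
    - [0.9, 22.2, -22.3]
  spin: [0, 0, 0, 0, 0, 0, 0, 0, 0, 0, 0, 0, 0, 0, 0, 0, 0, 0, 0, 0]

```text
time: 50.0
eef_pos: [0.4428, -0.3141, 0.2045]
orientation: [2.27, 0.006, -2.171]
wrist_force: [0.7, 0.8, -0.7]
finger_gap: 0.195
```

```bash
python3 see.py d; python3 arc.py 5
```

```text
50.0 [ 0.4428 -0.3141  0.2045] [ 0.0444  0.0019 -0.999 ] [ 0.7  0.8 -0.7] [ 1.08  0.38 -0.68  1.84  0.26  0.98 -1.27]
tip [ 0.4431 -0.3146  0.094 ] r 41.46712316698799 ang 22.85010679825178
50.1 p [ 0.4428 -0.3142  0.2045] r 41.42 ang -337.3 F [-0.9 -0.4 -0.1] q [ 1.08  0.38 -0.68  1.84  0.26  0.98 -1.27] tilt [0.044 0.002]
[[0.1, 1.5, -0.7], [0.1, 3.0, -1.2], [0.1, 4.6, -1.7], [0.1, 6.1, -2.1], [0.1, 7.7, -2.4], [0.1, 9.3, -2.7], [0.1, 10.9, -2.9], [0.1, 12.5, -3.1], [0.1, 14.1, -3.2], [0.1, 15.8, -3.2], [0.1, 17.4, -3.2], [0.1, 19.0, -3.1], [0.1, 20.6, -3.0], [0.1, 22.2, -2.8], [0.1, 23.8, -2.5], [0.1, 25.4, -2.1], [0.1, 27.0, -1.7], [0.0, 28.5, -1.3], [0.0, 30.0, -0.8], [-0.0, 31.6, -0.2]]
```

View pics/scene_d.png

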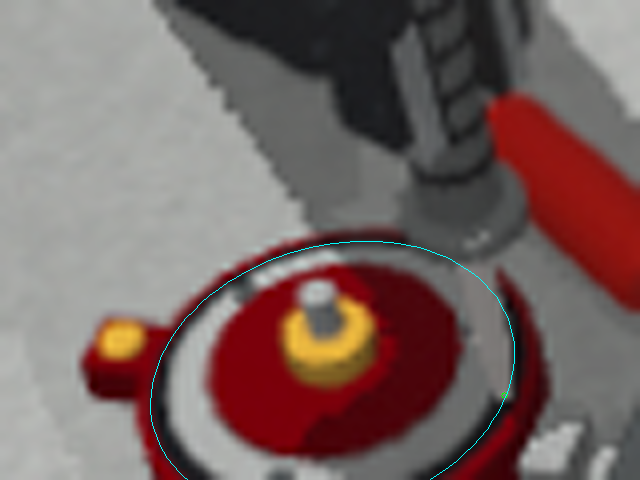

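The tip is in the dark joint at (502,393), and the force is still about zero. Fifth segment.

Request:
play_rows:
  hand: [8, 8, 8, 8, 8, 8, 8, 8, 8, 8, 8, 8, 8, 8, 8, 8, 8, 8, 8, 8]
  slide:
    - [0.1, 1.5, -0.7]
    - [0.1, 3.0, -1.2]
    - [0.1, 4.6, -1.7]
    - [0.1, 6.1, -2.1]
    - [0.1, 7.7, -2.4]
    - [0.1, 9.3, -2.7]
    - [0.1, 10.9, -2.9]
    - [0.1, 12.5, -3.1]
    - [0.1, 14.1, -3.2]
    - [0.1, 15.8, -3.2]
    - [0.1, 17.4, -3.2]
    - [0.1, 19.0, -3.1]
    - [0.1, 20.6, -3.0]
    - [0.1, 22.2, -2.8]
    - [0.1, 23.8, -2.5]
    - [0.1, 25.4, -2.1]
    - [0.1, 27.0, -1.7]
    - [0.0, 28.5, -1.3]
    - [0.0, 30.0, -0.8]
    - [0.0, 31.6, -0.2]
  spin: [0, 0, 0, 0, 0, 0, 0, 0, 0, 0, 0, 0, 0, 0, 0, 0, 0, 0, 0, 0]

```text
time: 51.77
eef_pos: [0.4431, -0.3459, 0.2045]
orientation: [2.27, 0.005, -2.171]
wrist_force: [0.1, 0.6, -0.5]
finger_gap: 0.192
```

```bash
python3 arc.py 6
```

```text
51.7667 p [ 0.4431 -0.3459  0.2045] r 41.55 ang -382.2 F [ 0.1  0.6 -0.5] q [ 1.11  0.41 -0.66  1.8   0.27  0.99 -1.22] tilt [0.044 0.002]
[[-0.1, 1.5, 0.7], [-0.1, 2.9, 1.4], [-0.1, 4.4, 2.2], [-0.2, 5.8, 3.0], [-0.2, 7.1, 3.8], [-0.3, 8.5, 4.8], [-0.3, 9.8, 5.7], [-0.4, 11.0, 6.8], [-0.4, 12.2, 7.8], [-0.5, 13.4, 8.9], [-0.5, 14.5, 10.1], [-0.6, 15.6, 11.3], [-0.6, 16.7, 12.6], [-0.7, 17.6, 13.9], [-0.8, 18.6, 15.2], [-0.8, 19.4, 16.5], [-0.9, 20.3, 17.9], [-0.9, 21.0, 19.4], [-1.0, 21.8, 20.8], [-1.1, 22.4, 22.3]]
```

Request:
play_rows:
  hand: [8, 8, 8, 8, 8, 8, 8, 8, 8, 8, 8, 8, 8, 8, 8, 8, 8, 8, 8, 8]
  slide:
    - [-0.1, 1.5, 0.7]
    - [-0.1, 2.9, 1.4]
    - [-0.1, 4.4, 2.2]
    - [-0.2, 5.8, 3.0]
    - [-0.2, 7.1, 3.8]
    - [-0.3, 8.5, 4.8]
    - [-0.3, 9.8, 5.7]
    - [-0.4, 11.0, 6.8]
    - [-0.4, 12.2, 7.8]
    - [-0.5, 13.4, 8.9]
    - [-0.5, 14.5, 10.1]
    - [-0.6, 15.6, 11.3]
    - [-0.6, 16.7, 12.6]
    - [-0.7, 17.6, 13.9]
    - [-0.8, 18.6, 15.2]
    - [-0.8, 19.4, 16.5]
    - [-0.9, 20.3, 17.9]
    - [-0.9, 21.0, 19.4]
    - [-1.0, 21.8, 20.8]
    - [-1.1, 22.4, 22.3]
  spin: [0, 0, 0, 0, 0, 0, 0, 0, 0, 0, 0, 0, 0, 0, 0, 0, 0, 0, 0, 0]

```text
time: 53.43
eef_pos: [0.4207, -0.3685, 0.2045]
orientation: [2.27, 0.005, -2.171]
wrist_force: [0.8, 0.7, -1.1]
finger_gap: 0.192
```

```bash
python3 arc.py 7
```

```text
53.4333 p [ 0.4207 -0.3685  0.2045] r 41.51 ang -427.3 F [ 0.8  0.7 -1.1] q [ 1.16  0.4  -0.66  1.8   0.26  0.99 -1.16] tilt [0.044 0.002]
[[-0.0, 0.6, 1.5], [-0.1, 1.1, 3.0], [-0.2, 1.6, 4.6], [-0.2, 2.0, 6.2], [-0.3, 2.4, 7.7], [-0.4, 2.6, 9.3], [-0.5, 2.9, 10.9], [-0.5, 3.0, 12.5], [-0.6, 3.1, 14.2], [-0.7, 3.2, 15.8], [-0.7, 3.1, 17.4], [-0.8, 3.1, 19.0], [-0.9, 2.9, 20.6], [-1.0, 2.7, 22.2], [-1.0, 2.4, 23.8], [-1.1, 2.1, 25.4], [-1.2, 1.7, 27.0], [-1.2, 1.2, 28.5], [-1.3, 0.7, 30.1], [-1.4, 0.1, 31.6]]
```

Request:
play_rows:
  hand: [8, 8, 8, 8, 8, 8, 8, 8, 8, 8, 8, 8, 8, 8, 8, 8, 8, 8, 8, 8]
  slide:
    - [0.0, 0.6, 1.5]
    - [-0.1, 1.1, 3.0]
    - [-0.2, 1.6, 4.6]
    - [-0.2, 2.0, 6.2]
    - [-0.3, 2.4, 7.7]
    - [-0.4, 2.6, 9.3]
    - [-0.5, 2.9, 10.9]
    - [-0.5, 3.0, 12.5]
    - [-0.6, 3.1, 14.2]
    - [-0.7, 3.2, 15.8]
    - [-0.7, 3.1, 17.4]
    - [-0.8, 3.1, 19.0]
    - [-0.9, 2.9, 20.6]
    - [-1.0, 2.7, 22.2]
    - [-1.0, 2.4, 23.8]
    - [-1.1, 2.1, 25.4]
    - [-1.2, 1.7, 27.0]
    - [-1.2, 1.2, 28.5]
    - [-1.3, 0.7, 30.1]
    - [-1.4, 0.1, 31.6]
  spin: [0, 0, 0, 0, 0, 0, 0, 0, 0, 0, 0, 0, 0, 0, 0, 0, 0, 0, 0, 0]

```text
time: 55.1
eef_pos: [0.3889, -0.3686, 0.2045]
orientation: [2.27, 0.005, -2.171]
wrist_force: [-0.6, 0.8, -0.5]
finger_gap: 0.2
```

```bash
python3 arc.py 8
```

```text
55.1 p [ 0.3889 -0.3686  0.2045] r 41.52 ang -472.3 F [-0.6  0.8 -0.5] q [ 1.22  0.37 -0.66  1.86  0.24  0.97 -1.11] tilt [0.044 0.002]
[[-0.0, -0.7, 1.5], [-0.1, -1.4, 2.9], [-0.2, -2.1, 4.4], [-0.2, -2.9, 5.8], [-0.3, -3.8, 7.1], [-0.3, -4.7, 8.5], [-0.4, -5.7, 9.7], [-0.4, -6.7, 11.0], [-0.5, -7.8, 12.2], [-0.5, -8.9, 13.4], [-0.6, -10.1, 14.5], [-0.6, -11.3, 15.6], [-0.7, -12.5, 16.6], [-0.7, -13.8, 17.6], [-0.8, -15.2, 18.5], [-0.8, -16.5, 19.4], [-0.8, -17.9, 20.2], [-0.9, -19.3, 21.0], [-0.9, -20.8, 21.7], [-0.9, -22.3, 22.4]]
```

Request:
play_rows:
  hand: [8, 8, 8, 8, 8, 8, 8, 8, 8, 8, 8, 8, 8, 8, 8, 8, 8, 8, 8, 8]
  slide:
    - [0.0, -0.7, 1.5]
    - [-0.1, -1.4, 2.9]
    - [-0.2, -2.1, 4.4]
    - [-0.2, -2.9, 5.8]
    - [-0.3, -3.8, 7.1]
    - [-0.3, -4.7, 8.5]
    - [-0.4, -5.7, 9.7]
    - [-0.4, -6.7, 11.0]
    - [-0.5, -7.8, 12.2]
    - [-0.5, -8.9, 13.4]
    - [-0.6, -10.1, 14.5]
    - [-0.6, -11.3, 15.6]
    - [-0.7, -12.5, 16.6]
    - [-0.7, -13.8, 17.6]
    - [-0.8, -15.2, 18.5]
    - [-0.8, -16.5, 19.4]
    - [-0.8, -17.9, 20.2]
    - [-0.9, -19.3, 21.0]
    - [-0.9, -20.8, 21.7]
    - [-0.9, -22.3, 22.4]
  spin: [0, 0, 0, 0, 0, 0, 0, 0, 0, 0, 0, 0, 0, 0, 0, 0, 0, 0, 0, 0]

```text
time: 56.77
eef_pos: [0.3663, -0.3462, 0.2045]
orientation: [2.27, 0.005, -2.171]
wrist_force: [0.1, 0.1, -0.7]
finger_gap: 0.197
```

```bash
python3 see.py e;  python3 -c "
from h import *
s,p,R=st(); print(plan(p+[0,0,.06]),plan([.5375,-.2775,.262]),plan([.5375,-.2775,.20]))"
```

```text
56.7667 [ 0.3663 -0.3462  0.2045] [ 0.0445  0.0019 -0.999 ] [ 0.1  0.1 -0.7] [ 1.25  0.31 -0.68  1.93  0.21  0.94 -1.09]
tip [ 0.3666 -0.3467  0.094 ] r 41.5040088440551 ang -157.26693727601113
[-59.9  -0.1  -2.7] [ -49.7  -68.2 -173.8] [  12.2  -68.1 -171.1]
```

View pics/scene_e.png

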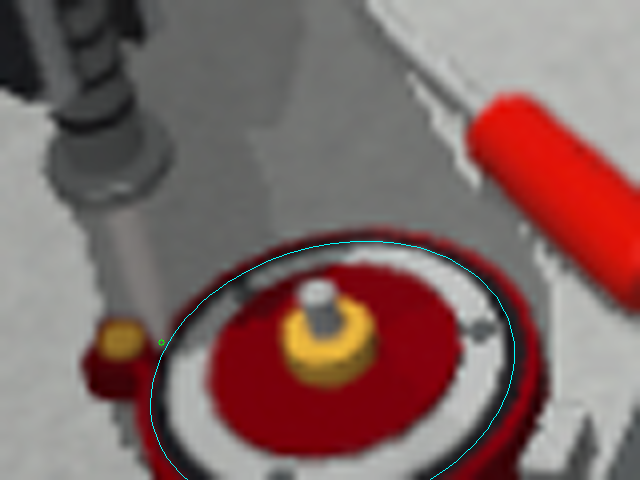

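The full circle is complete and the tip is back at the lug (158,338). I'll dwell briefly, then lift off slowly and go above the rack hole.

Request:
play_rows:
  hand: [8, 8, 8, 8, 8, 8, 8, 8, 8, 8, 8, 8, 8, 8, 8, 8, 8, 8, 8, 8]
  slide:
    - [0, 0, 0]
    - [-2, 0, 0]
    - [-5, 0, 0]
    - [-10, 0, 0]
    - [-20, 0, -1]
    - [-35, 0, -2]
    - [-48, -2, -4]
    - [-55, -8, -20]
    - [-55, -16, -40]
    - [-55, -24, -60]
    - [-55, -32, -80]
    - [-55, -40, -100]
    - [-55, -48, -120]
    - [-54, -56, -140]
    - [-52, -63, -160]
    - [-50, -67, -170]
    - [-50, -68, -174]
    - [-50, -68, -174]
    - [-50, -68, -174]
    - [-50, -68, -174]
  spin: [0, 0, 0, 0, 0, 0, 0, 0, 0, 0, 0, 0, 0, 0, 0, 0, 0, 0, 0, 0]

```text
time: 58.53
eef_pos: [0.5366, -0.2787, 0.2624]
orientation: [2.269, 0.003, -2.172]
wrist_force: [0.7, 0.3, -0.9]
finger_gap: 0.192
```

```bash
cat > hole.py <<'E'
from h import *
import pickle,sys
n=sys.argv[1]
s,p,R=st(); print(s['time'],p.round(4),R[:,0].round(4))
ci=viewer.camera_info('scene');im,d=viewer.capture('scene'); pickle.dump((ci,im,d,p,R),open(f'sc{n}.pkl','wb'))
q=proj(ci,[.5375,-.2775,.1]).astype(int); x0,y0=q-[35,40]
cr=cv2.resize(im[y0:y0+75,x0:x0+80],None,fx=8,fy=8,interpolation=2)
f=lambda X:tuple(((proj(ci,X)-[x0,y0])*8+4).astype(int).tolist())
for H,col in (([.5373,-.2775],(0,255,0)),):
    c=[f([H[0]+a*.008,H[1]+b*.008,.075]) for a,b in ((1,1),(1,-1),(-1,-1),(-1,1))]
    cv2.polylines(cr,[np.array(c,np.int32)],True,col,1)
cv2.circle(cr,f(p+[0.0003,-.0005,-.1105]),3,(255,0,255),1)
cv2.imwrite(f'pics/hole{n}.png',cr)
wi=viewer.camera_info('wrist');wm,wd=viewer.capture('wrist'); cv2.imwrite(f'pics/whole{n}.png',wm)
for x in ([.5375,-.2775,.262],[.5373,-.2775,.14],[.5373,-.2775,.1285]): print(plan(x))
E
python3 hole.py 1; python3 tip.py sc1.pkl | head -8
```

```text
58.5333 [ 0.5366 -0.2787  0.2624] [ 0.0436  0.0013 -0.999 ]
[ 0.5 -1.1 -0.7]
[122.4  -1.    4.8]
[133.8  -1.    5.3]
-0.112 2 [ 0.0009 -0.0018] [ 0.0009 -0.0018]
-0.104 9 [ 0.001 -0.002] [-0.0007 -0.0008]
-0.096 15 [ 0.0032 -0.0024] [ 0.0017 -0.0021]
-0.088 13 [ 0.0018 -0.0035] [ 0.0014 -0.003 ]
-0.08 16 [ 0.0016 -0.0031] [ 0.0019 -0.0024]
-0.072 16 [ 0.0023 -0.003 ] [ 0.002  -0.0005]
-0.064 8 [ 0.0021 -0.0026] [ 0.0017 -0.0016]
-0.056 13 [ 0.0075 -0.0116] [ 0.0042 -0.0051]
```

View pics/hole1.png

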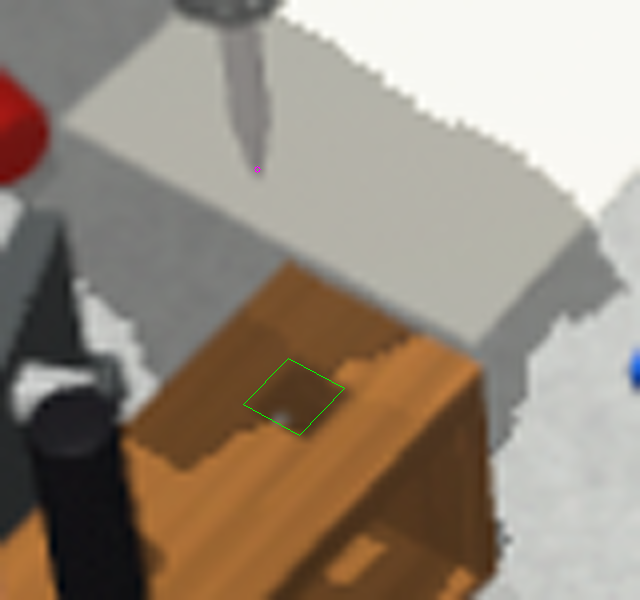

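View pics/whole1.png

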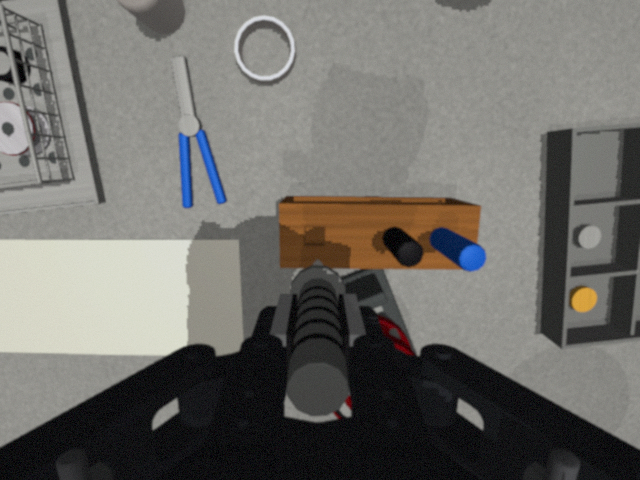

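The hole in the scene view is at about (300,400), close to the green prediction and roughly 1 mm further in +x, so I aim at x = 0.538. Lowering slowly into it.

Request:
play_rows:
  hand: [8, 8, 8, 8, 8, 8, 8, 8, 8, 8, 8, 8, 8, 8, 8, 8, 8, 8, 8, 8]
  slide:
    - [0.5, -1.1, -1.2]
    - [0.5, -1.1, -1.2]
    - [10, -1.1, -0.8]
    - [20, -1.1, -0.4]
    - [30, -1.1, 0]
    - [40, -1.1, 0.5]
    - [50, -1.1, 1]
    - [58, -1.1, 1.3]
    - [65, -1.1, 1.6]
    - [71, -1.1, 1.9]
    - [77, -1.1, 2.1]
    - [83, -1.1, 2.4]
    - [89, -1.1, 2.6]
    - [95, -1.1, 2.9]
    - [101, -1.1, 3.1]
    - [107, -1, 3.4]
    - [113, -1, 3.7]
    - [118, -1, 4]
    - [120, -1, 4]
    - [120, -1, 4]
  spin: [0, 0, 0, 0, 0, 0, 0, 0, 0, 0, 0, 0, 0, 0, 0, 0, 0, 0, 0, 0]

```text
time: 60.3
eef_pos: [0.5378, -0.2774, 0.1418]
orientation: [-2.269, -0.004, 2.173]
wrist_force: [-0.9, 0.4, -0.4]
finger_gap: 0.193
```

```bash
python3 hole.py 2; python3 -c "
from h import *
print(ctrl.sense()['wrist_force'],plan([.538,-.2775,.1285]),plan([.538,-.2775,.127]))"
```

```text
60.3 [ 0.5378 -0.2774  0.1418] [ 0.0432  0.0017 -0.9991]
[-1.194e+02 -1.000e-01 -4.600e+00]
[2.5 0.  1. ]
[14.   0.   1.5]
[ 0.4789309   0.41795242 -0.25510712] [14.   0.   0.8] [15.5  0.   0.9]
```

View pics/hole2.png

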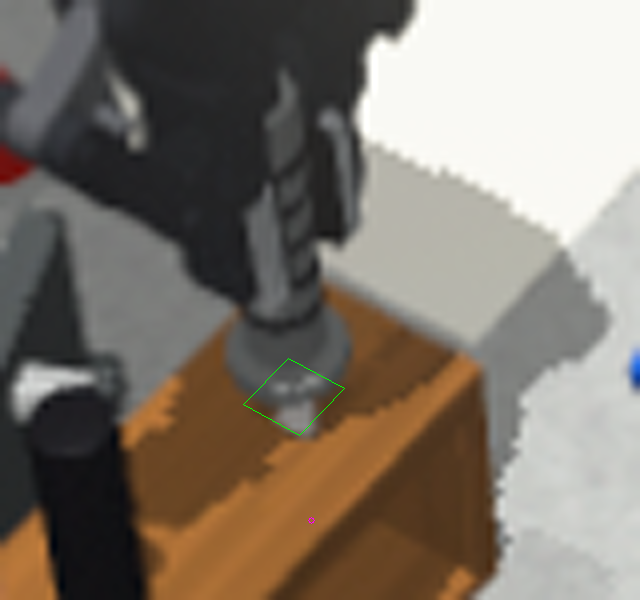

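The shaft is in the hole with zero side force. Lowering the last 15 mm, then releasing.

Request:
play_rows:
  hand: [8, 8, 8, 8, 8, 8, 8, 8, 8, 8, 14, 20, 28, 34, 34, 34]
  slide:
    - [3, 0, 0]
    - [6, 0, 0.4]
    - [9, 0, 0.6]
    - [11, 0, 0.7]
    - [12.5, 0, 0.8]
    - [13.5, 0, 0.8]
    - [14.5, 0, 0.8]
    - [14.5, 0, 0.8]
    - [14.5, 0, 0.8]
    - [14.5, 0, 0.8]
    - [14.5, 0, 0.8]
    - [14.5, 0, 0.8]
    - [14.5, 0, 0.8]
    - [14.5, 0, 0.8]
    - [14.5, 0, 0.8]
    - [14.5, 0, 0.8]
  spin: [0, 0, 0, 0, 0, 0, 0, 0, 0, 0, 0, 0, 0, 0, 0, 0]

```text
time: 61.73
eef_pos: [0.5381, -0.2774, 0.1281]
orientation: [2.27, 0.003, -2.172]
wrist_force: [-0.8, 1.1, 0.9]
finger_gap: 0.398
```

Request:
play_rows:
  hand: [34, 34, 34, 34, 34, 34, 34, 34, 34, 34, 34, 34]
  slide:
    - [-5, 0, 0]
    - [-20, 0, -1]
    - [-40, 0, -2]
    - [-65, 0, -3]
    - [-95, 0, -4]
    - [-125, 0, -6]
    - [-160, 0, -7]
    - [-200, 0, -9]
    - [-200, 0, -9]
    - [-200, 0, -9]
    - [-200, 0, -9]
    - [-200, 0, -9]
  spin: [0, 0, 0, 0, 0, 0, 0, 0, 0, 0, 0, 0]

```text
time: 62.73
eef_pos: [0.5375, -0.2776, 0.3269]
orientation: [-2.268, -0.004, 2.174]
wrist_force: [-0.0, -0.6, 0.2]
finger_gap: 0.398
```

```bash
python3 reel.py 22; python3 -c "
from h import *
import pickle
s,p,R=st(); print(s['wrist_force'])
ci=viewer.camera_info('scene'); im,d=viewer.capture('scene'); cv2.imwrite('pics/scf.png',im); W=allcloud(ci,d)
m=(abs(W[...,0]-.538)<.03)&(abs(W[...,1]+.2775)<.03)&(W[...,2]>.09)&(W[...,2]<.18); P=W[m]
for z in np.arange(.09,.17,.01):
    q=P[(P[:,2]>z)&(P[:,2]<z+.01)]; 
    if len(q): print(z.round(2),len(q),((q.min(0)+q.max(0))/2).round(4))
print(P[:,2].max())
im,d=viewer.capture('top'); cv2.imwrite('pics/topf.png',im)
"
```

```text
62.7333 [ 0.5375 -0.2776  0.3269] [[0.042, 0.002, -0.999], [0.002, -1.0, -0.002], [-0.999, -0.002, -0.042]] [ 0.93  0.39 -0.72  1.53  0.25  1.28 -1.38]
cover 2238 [ 401.7 -307. ] [90.9 43.2] 7.8 bbox mid [ 0.4044 -0.3096] ext [0.0904 0.0492] z [0.091  0.0949 0.0995]
shaft 14 [ 403.7 -323.4] [9.1 2.3] 18.4 bbox mid [ 0.4036 -0.3238] ext [0.0088 0.0033] z [0.108  0.1084 0.1091]
pickh 594 [ 538.  -279.2] [17.9 17.3] 89.4 bbox mid [ 0.538  -0.2792] ext [0.0173 0.0179] z [0.1109 0.1605 0.162 ]
picktop 411 [ 537.8 -279.1] [17.  16.9] 89.4 bbox mid [ 0.5378 -0.2792] ext [0.0169 0.017 ] z [0.1558 0.161  0.1621]
collar 264 [ 536.6 -278. ] [48.8 59.9] 9.0 bbox mid [ 0.5383 -0.2784] ext [0.0492 0.0608] z [0.0774 0.0809 0.0822]
plate 6441 [ 537.1 -332.7] [170.1  56.6] 89.6 bbox mid [ 0.5373 -0.3326] ext [0.0569 0.1703] z [0.0738 0.075  0.0762]
[0.16630808 0.18651239 0.33766748]
0.09 38 [ 0.5392 -0.2813  0.0949]
0.1 42 [ 0.5402 -0.2796  0.105 ]
0.11 39 [ 0.5394 -0.2799  0.115 ]
0.12 42 [ 0.5392 -0.2803  0.1251]
0.13 42 [ 0.5406 -0.2794  0.1348]
0.14 42 [ 0.5395 -0.2799  0.1448]
0.15 83 [ 0.5388 -0.2783  0.1552]
0.16 10 [ 0.5398 -0.2789  0.1607]
0.16139420906179633
```

View pics/scf.png

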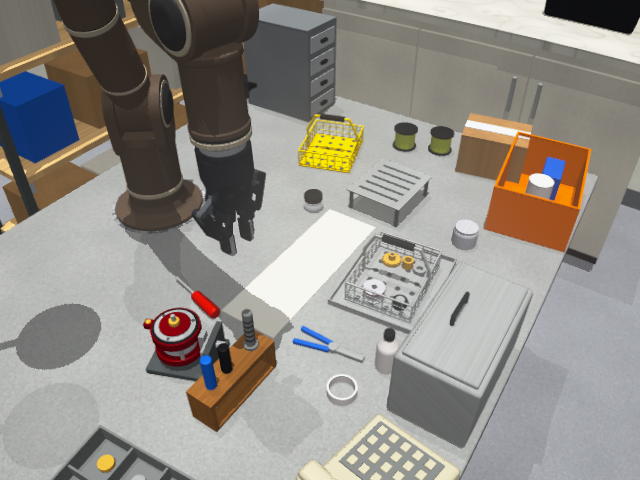

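View pics/topf.png

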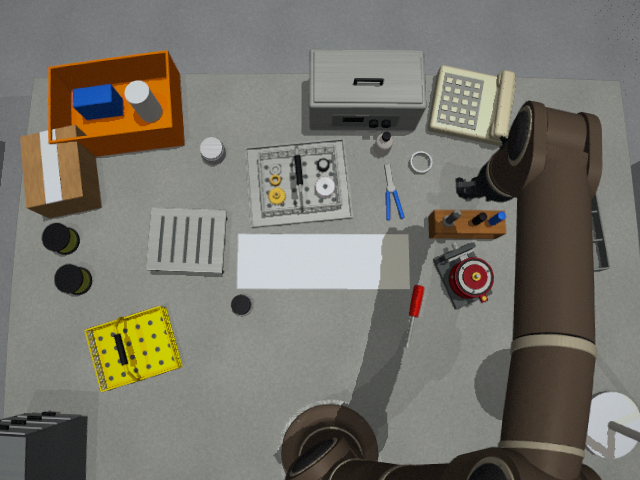

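Final views: the pick is upright with its top at 161 mm, so it is fully down. All five parts are in the basket in the tray, the bystanders are where they were, and the robot is clear. Handing in.

```bash
python3 -c "
from cell import ticket
print(ticket.hand_in())"
```

```text
the job is handed in; nothing more can be done
None
```

The whole job is done and handed in, at about 63 s of the allowed 210 s; the hand-in reports no verdict.

- **Parts:** All five were on the mat (spool, gear, knob, bearing, sleeve). I put them in the grey wire basket, and the last pictures show them all lying inside it.
- **Basket:** It stands in the steel tray with its bar level. The rim is about 54 mm high and the bar top 126.6 mm, both matching a flat stand on the tray floor. It is about 4 mm from the tray's middle.
- **Joint pass:** The tip made one full clockwise turn from the lug back to the lug, at about 2 cm/s. By the arm's own readings it stayed 41.4–41.6 mm from the estimated axis, about 2 mm above the frame ring. The forces stayed at sensor noise.
- **Pick:** It hangs upright in its hole. Its top is at 161 mm, which means it is fully down, within 1–2 mm of the measured hole centre.
- **Everything else:** The pliers, driver, oil, grease, tin and tub look unmoved. The yellow basket was not touched, and the gripper is clear of everything.

**Disagreements:**
- The cameras differ by 1–2.5 mm on where the reel axis and the rack hole are. I used a compromise that leans on the views showing the tip and the target together. On the side opposite the lug, the tip ran near the inner edge of the joint, still well within 6 mm by my estimate.
- The tool also drifted to about 0.045 rad of tilt early on. The pick and the basket stayed upright anyway.

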